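# Change the vial at the back of the bottle bay

### The job

The short vial at the far end of the grey bottle bay has to be replaced by the tall vial, but the two bottles stand in the way: first set both bottles aside in the dark steel side tray, then stand the short vial in the round dark steel pan, then stand the tall vial in the ring where the short one stood, and last put each bottle back in the very ring it came from. Keep all four upright, and leave the white jar and the timer where they are.

Things in the scene. Friction and masses are not known exactly. Their poses are not given: they have to be found in the camera images.
- red_cap_bottle: Loose white round bottle with a red cap, 52 mm in diameter, 120 mm tall, about 0.14 kg, standing; straight body up to about 80 mm above its underside. Origin: centre of its underside; z up. Starts upright on the front or the middle ring of the bottle bay (which one varies) and must return to that same ring.
- amber_bottle_small: Loose small round brown glass bottle with a white cap, 46 mm in diameter, 105 mm tall, about 0.12 kg; straight body up to about 70 mm. Origin: centre of its underside; z up. Starts upright on the other one of the front and middle rings and must return to that same ring. (The big fixed brown bottle far back on the bench is not it.)
- short_vial: Loose short glass vial with a crimped white cap, 23 mm in diameter, 46 mm tall, 26 g. Origin: centre of its underside; z up. Starts upright on the small back ring of the bottle bay, close behind a bottle; goes into the round pan.
- tall_vial: Loose tall glass vial with a crimped white cap, 23 mm in diameter, 76 mm tall, 26 g. Origin: centre of its underside; z up. Starts upright alone on the bench; goes onto the small back ring of the bottle bay.
- bottle_bay: Fixed flat grey plastic tray, 220 mm along its x axis, 110 mm along y, with a low rim 10 mm high; its floor is 4 mm above the bench. Origin: centre of its underside, at bench height; +x points to its far end, z up. Three white rings are marked flat on its floor on the line y = 0: front ring (64 mm across) at x = -73 mm, middle ring (64 mm) at x = +7 mm, back ring (34 mm) at x = +64 mm. Stands left or right, turned up to 0.35 rad.
- side_tray: Fixed flat dark steel tray without marks, 200 mm along its x axis, 130 mm along y, rim 12 mm high and 4 mm thick, floor 4 mm above the bench; empty at the start. Origin: centre of its underside, at bench height; z up. The two bottles fit side by side along its x axis, for example at x = -48 and +48 mm. Stands on the other side from the bottle bay, turned up to 0.35 rad.
- round_pan: Fixed round open dark steel pan, 90 mm across at its rim, 12 mm high, flat floor about 74 mm across, 3 mm above the bench. Origin: centre of its underside, at bench height; z up. Between the two trays.
- white_jar: Bystander: loose white jar with a blue cap, 60 mm in diameter, 80 mm tall, standing behind the work. Origin: centre of its underside. Leave it alone.
- timer: Bystander: loose white bench timer lying face up, 66 x 66 x 19 mm, behind the work. Origin: centre of its underside. Leave it alone.
Mind the look-alikes: they are no part of the job. There is more than one size of the tall_vial; the one meant has the size given above.

How it is judged:
On the way, in this order (a step that is already met when the one before it is completed fails the run):
1. both bottles stand in the side tray, the short vial is still in its place (x of red_cap_bottle in the frame of side_tray between -0.085 and 0.085 m and y of red_cap_bottle in the frame of side_tray between -0.05 and 0.05 m and height (world z) of each of red_cap_bottle, amber_bottle_small below 0.012 m and angle between each of red_cap_bottle, amber_bottle_small's own z axis and vertical below 0.1 rad and x of amber_bottle_small in the frame of side_tray between -0.085 and 0.085 m and y of amber_bottle_small in the frame of side_tray between -0.05 and 0.05 m and distance of short_vial from where it was at the start of the episode below 0.015 m), for 0.2 s.
2. the short vial stands in the round pan while both bottles are still in the side tray (x of red_cap_bottle in the frame of side_tray between -0.085 and 0.085 m and y of red_cap_bottle in the frame of side_tray between -0.05 and 0.05 m and height (world z) of each of red_cap_bottle, amber_bottle_small below 0.012 m and angle between each of red_cap_bottle, amber_bottle_small, short_vial's own z axis and vertical below 0.1 rad and x of amber_bottle_small in the frame of side_tray between -0.085 and 0.085 m and y of amber_bottle_small in the frame of side_tray between -0.05 and 0.05 m and horizontal distance between short_vial and round_pan below 0.027 m and height (world z) of short_vial below 0.01 m), for 0.2 s.
3. the tall vial stands on the back ring of the bay while both bottles are still in the side tray (all of step 2 and x of tall_vial in the frame of bottle_bay between 0.052 and 0.076 m and y of tall_vial in the frame of bottle_bay between -0.012 and 0.012 m and height (world z) of tall_vial below 0.01 m and angle between tall_vial's own z axis and vertical below 0.1 rad), for 0.2 s.
At the end, for the whole second after the job is handed in: Each bottle stands upright within 15 mm of where it stood at the start; the tall vial stands upright on the back ring, within 12 mm of its centre along each axis of the bay; the short vial stands upright on the floor of the round pan (within 27 mm of its centre); all are at rest (distance of each of red_cap_bottle, amber_bottle_small from where it was at the start of the episode below 0.015 m and angle between each of red_cap_bottle, amber_bottle_small, short_vial, tall_vial's own z axis and vertical below 0.1 rad and horizontal distance between short_vial and round_pan below 0.027 m and height (world z) of each of short_vial, tall_vial below 0.01 m and x of tall_vial in the frame of bottle_bay between 0.052 and 0.076 m and y of tall_vial in the frame of bottle_bay between -0.012 and 0.012 m and linear speed of each of red_cap_bottle, amber_bottle_small, short_vial, tall_vial below 0.02 m/s); the robot touches nothing.
It fails at once if a bottle or vial is tipped over (angle between any of red_cap_bottle, amber_bottle_small, short_vial, tall_vial's own z axis and vertical above 0.7 rad).
It fails at once if the white jar or the timer is shifted by more than 25 mm (distance of any of white_jar, timer from where it was at the start of the episode above 0.025 m).
It also fails if it takes over 136 s, if anything falls off the work surface, if the arm or the gripper's body presses on something with over 40 N, if the wrist force passes 120 N, or if a joint passes its speed limit or range.

### The arm

A 6-joint arm with a two-finger parallel gripper is mounted at the origin on a cart in front of the work surface, level with it; the furniture and walls round the work are solid. World frame = base frame: x ahead of the robot, y to its left, z up, the work surface at z = 0. Lengths are in m, angles in rad, forces in N, time in s.
With the tool pointing down it reaches from about 0.275 to 0.875 m from the base axis. Payload 12.5 kg.
Tool frame: the origin (TCP) lies on the front face of the gripper's body, between the roots of the fingers; the fingertips stand 73 mm ahead of it and the grasp point (between the pads) lies 54 mm ahead of it (r.tip_reach is the z of the fingertips in the tool frame, in m); z points along the fingers, y is the line along which they close (so a half turn about z gives the same grasp; the last joint's range is limited). The gripper opens to 85 mm and grips with 20 to 120 N. Pads are 22 mm wide; open, the fingers measure 114 mm over their backs; the gripper's body (76 mm by 85 mm) begins 54 mm behind the grasp point. The pads swing forward as they close: fully open they stand 13 mm farther back than shut.
Start: joints at [1.162, 0.351, 1.652, -0, 1.139, -0.085], TCP at [0.175, 0.521, 0.304] pointing down, gripper open.
Joint ranges: [-2.75, 2.75], [-0.79, 2.1], [0.01, 2.65], [-1.57, 4.71], [0.07, 3.14], [-2.87, 2.87]. Speed limits (rad/s): [2.22, 2.22, 2.79, 3.14, 3.14, 3.14].

### API

Orientations are given as a unit quaternion [w, x, y, z].
In Python, from station import r gives the robot as it stands. The module is installed in compiled form; this text tells all that it offers.
- The arm moves only by the tool play_rows, never from a script. Its argument "moves" is a list of rows, each a list of 3 entries, a list of its own where there are three numbers: the shift along the tool's x, y, z in cm, then the turn about the tool's z in rad, then the opening, from 0 (shut) to 1 (fully open). In form: [[[x, y, z], yaw, gripper], ...]. A call has exactly 5 rows; each row is the pose to reach, as a shift and turn from the pose commanded when the call began, along the tool's axes at that moment; what a row does not reach only later rows make up. A row lasts 1/12 s, in which the tool goes at most 41.7 mm and 7.16 degrees, less where a joint would pass 70% of its speed; a pose out of reach is approached as far as the arm can. A call with a gripper value outside its range is refused whole. The fingers move at their own pace and stop on an object; the grip force is fixed at half the most. Time passes only in rows, so rows that repeat a pose let the fingers close, or fill a call up. It gives the time, the measured TCP pose, the force, the opening and the grip force at its end, in the units of the state.
- r.get_obs(): the state, without advancing time (a new reading comes with each control period).
- r.get_image(name): name is "scene" or "top" or "wrist"; returns a dict with "img" (384x512x3 uint8, red, green, blue), "depth" (384x512 float32, m along the optical axis (not along the pixel's ray), 0 where there is no reading), "mtx" (3x3 intrinsics, pixels), "k1" (the pictures are not rectified: a ray, as slopes to the right and down, at radius r is drawn at 1 + k1 r^2 times it, then the intrinsics apply), "rvec" (rotation vector, rad) and "tvec" (3), from world to camera coordinates, as OpenCV has them; the wrist camera has in their place "T_tool_cam" (4x4, takes a point from camera to tool coordinates, whose origin is the TCP and whose axes are the flange's). Camera axes: x right, y down, z forward; pixel columns grow to the right and rows downward; lengths in m; the calibration is good to about 2 mm. A picture is of the moment at which its call begins: read the wrist's pose just before it.
- r.sign_off(): hands the job in; it is judged then, once.
The state is a dict: "clock": time; "joints": joint angles; "joint_vel": joint speeds; "tau": joint torques, N m; "position": TCP position; "tool_rot": TCP orientation; "contact_force": force on the tool from outside, world axes, zero at the start; "ft_torque": the same for the moment, N m; "gripper_width": finger opening in m; "finger_force": force on a finger pad.
Only numpy, scipy, OpenCV 4.12 (cv2) and the standard library are available. Lean on these libraries where they do the work, as an engineer would, in place of code of your own. Each camera call takes 0.05 s, during which the arm holds its last target. There are 200 camera calls.

## Working session

There is one attempt and no reset: what is moved stays moved. The work goes in short steps, Python scripts to look and compute and a tool call to move; the robot and the scene stay as the last step left them, time stands still between calls to the robot, and variables do not carry over. Pictures are saved under pics/ and viewed, at most 14 in all, crops included, and the job is handed in when it is done.

Besides the shell and the picture viewer there is one more tool, called after "Emit:" in YAML: its name, and indented under it one key for each argument. play_rows: Moves the arm, as the interface text tells. Its arguments: {"type":"object","properties":{"moves":{"type":"array"}},"required":["moves"]}

```bash
mkdir -p pics; cat > h.py <<'E'
import numpy as np, cv2
from station import r
def snap(n):
    o=r.get_obs(); d=r.get_image(n); d['obs']=o; return d
def save(d,f,crop=None,s=1):
    im=d['img'][:,:,::-1]
    if crop: x0,y0,x1,y1=crop; im=im[y0:y1,x0:x1]
    cv2.imwrite(f,cv2.resize(im,None,fx=s,fy=s,interpolation=cv2.INTER_CUBIC))
def ray(d,u,v):
    K=d['mtx']; p=cv2.undistortPoints(np.array([[[u,v]]],float),K,np.array([d['k1'],0,0,0,0.]))[0,0]
    q=np.array([p[0],p[1],1.])
    R=cv2.Rodrigues(np.array(d['rvec'],float))[0]; t=np.array(d['tvec'],float).ravel()
    return -R.T@t, R.T@q
def at_z(d,u,v,z):
    c,q=ray(d,u,v); return c+q*(z-c[2])/q[2]
def at_d(d,u,v):
    c,q=ray(d,u,v); return c+q*d['depth'][int(round(v)),int(round(u))]
def cloud(d):
    H,W=d['depth'].shape; u,v=np.meshgrid(np.arange(W),np.arange(H))
    p=cv2.undistortPoints(np.stack([u.ravel(),v.ravel()],1)[:,None].astype(float),d['mtx'],np.array([d['k1'],0,0,0,0.]))[:,0]
    z=d['depth'].ravel(); c=np.c_[p*z[:,None],z]
    R=cv2.Rodrigues(np.array(d['rvec'],float))[0]; t=np.array(d['tvec'],float).ravel()
    P=(c-t)@R; P[z==0]=np.nan
    return P.reshape(H,W,3)
E
python3 - <<'E'
from h import *
import pickle
for n in('top','scene'):
    d=snap(n); save(d,f'pics/{n}0.png',s=1.5); pickle.dump(d,open(n+'0.pkl','wb'))
    print(n,d['k1'],d['mtx'][0],ray(d,256,192))
print(r.get_obs())
E
```

```text
top -0.03056189603335105 [389.20358475   0.         251.75180627] (array([ 0.34573729, -0.0101326 ,  1.15173552]), array([ 0.22110516, -0.0109386 , -0.97558741]))
scene -0.039862480110970946 [364.18289159   0.         255.35841471] (array([-0.03433902,  0.32065308,  0.53566089]), array([ 0.71641896, -0.38863723, -0.57951806]))
{'clock': 0.1, 'joints': array([ 1.16240942e+00,  3.51154878e-01,  1.65232666e+00, -4.43003531e-05,
        1.13904565e+00, -8.46219905e-02]), 'joint_vel': array([-0.00171778, -0.00100246,  0.00086194, -0.00053868,  0.00041331,
        0.00077838]), 'tau': array([-9.90823901e-04, -5.06839979e+01, -2.91873550e+01, -1.52636612e-04,
        2.67725321e-03,  4.97023137e-06]), 'position': array([0.17489083, 0.521242  , 0.30343997]), 'tool_rot': array([-9.45141740e-05,  1.61167162e-01,  9.86927012e-01, -4.58046004e-04]), 'contact_force': array([-0.09343076, -0.63645556,  0.92284412]), 'ft_torque': array([ 0.04368762, -0.03195305, -0.05007238]), 'finger_force': 0.0, 'gripper_width': 0.0853799555322677}
```

View pics/top0.png

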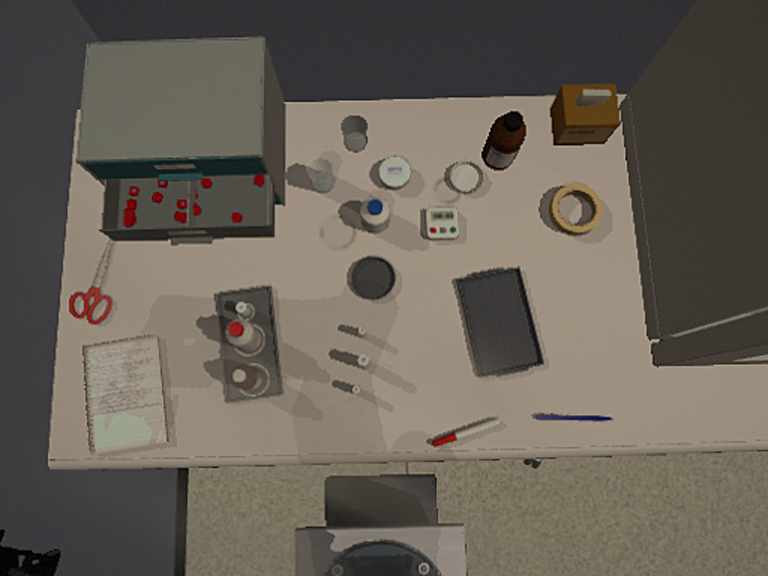

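View pics/scene0.png

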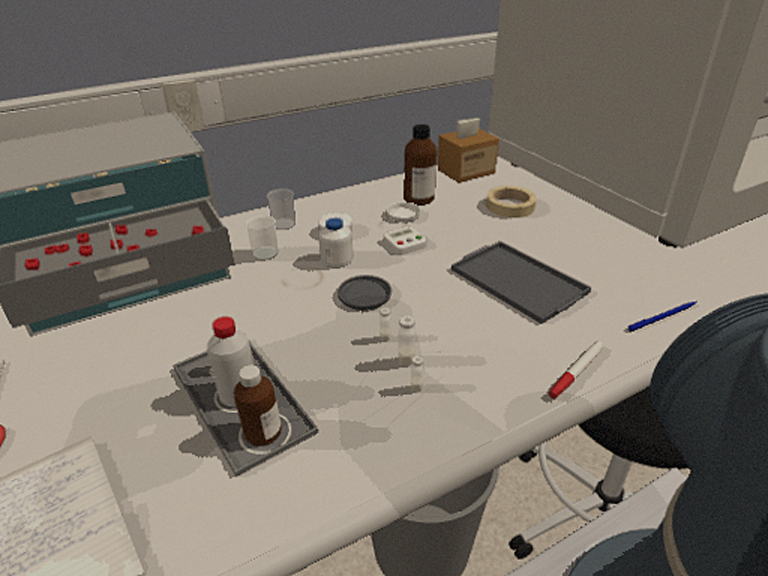

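The top view shows the bay at the left (250,345): the amber bottle is on the front ring, the red-cap on the middle ring and the short vial on the back ring. The side tray is at (498,322), the pan at (372,278), and three candidate vials stand at (362,332), (364,360) and (356,389). The jar is at (375,213) and the timer at (441,223).

```bash
python3 - <<'E'
from h import *
import pickle
d=pickle.load(open('top0.pkl','rb')); P=cloud(d)
Z=P[...,2]
print('bench z',[np.round(P[v,u],3) for u,v in((210,250),(200,270),(270,270))])
m=((Z>0.02)&(Z<.2)&(P[...,0]>.2)&(P[...,0]<.72)&(abs(P[...,1])<.45)).astype(np.uint8)
n,l,s,c=cv2.connectedComponentsWithStats(m)
for i in range(1,n):
    if s[i,4]<6: continue
    q=P[l==i]; zt=np.percentile(q[:,2],95); t=q[q[:,2]>zt-.006]
    print(i,s[i],'top z',zt.round(3),'cap centre',((t[:,:2].max(0)+t[:,:2].min(0))/2).round(4),t[:,:2].mean(0).round(4),'ext',np.ptp(t[:,:2],axis=0).round(3))
save(d,'pics/bay0.png',(130,180,280,280),5.3)
save(d,'pics/tray0.png',(225,160,375,260),5.3)
e=pickle.load(open('scene0.pkl','rb'));save(e,'pics/sc_v.png',(220,190,300,270),7)
E
```

```text
bench z [array([0.435, 0.117, 0.005]), array([ 0.378,  0.147, -0.001]), array([nan, nan, nan])]
1 [  82  143  101   21 1009] top z 0.152 cap centre [0.6943 0.3168] [0.6942 0.3161] ext [0.006 0.261]
3 [375 150  21   6  78] top z 0.028 cap centre [ 0.7124 -0.4182] [ 0.7137 -0.4206] ext [0.015 0.06 ]
15 [157 201  10   9  67] top z 0.054 cap centre [0.5676 0.2559] [0.5672 0.2553] ext [0.018 0.019]
16 [150 212  24  22 387] top z 0.126 cap centre [0.5135 0.2469] [0.5132 0.2475] ext [0.025 0.025]
17 [239 217   5   7  28] top z 0.056 cap centre [0.5154 0.0226] [0.5156 0.0233] ext [0.014 0.012]
19 [238 236   8  10  61] top z 0.08 cap centre [0.4562 0.0216] [0.457  0.0218] ext [0.019 0.02 ]
20 [153 243  22  17 292] top z 0.111 cap centre [0.4303 0.2441] [0.431  0.2434] ext [0.021 0.022]
22 [235 257   5   6  26] top z 0.058 cap centre [0.4039 0.0361] [0.4042 0.0363] ext [0.012 0.011]
```

View pics/bay0.png

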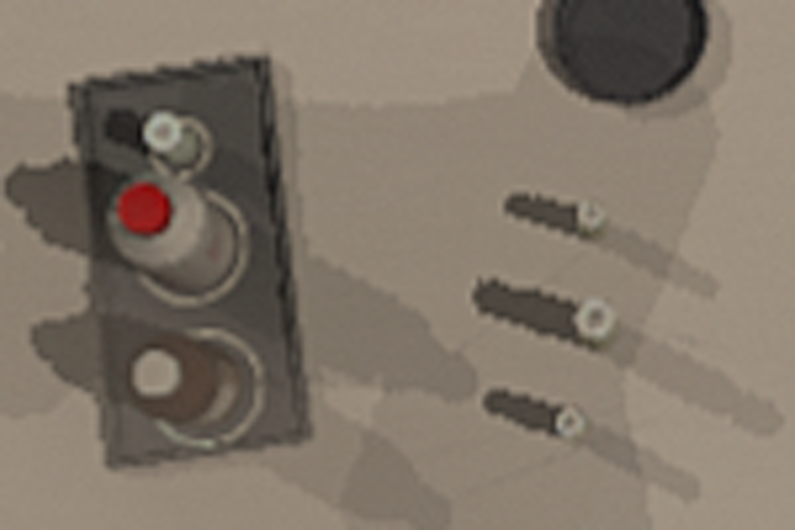

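View pics/tray0.png

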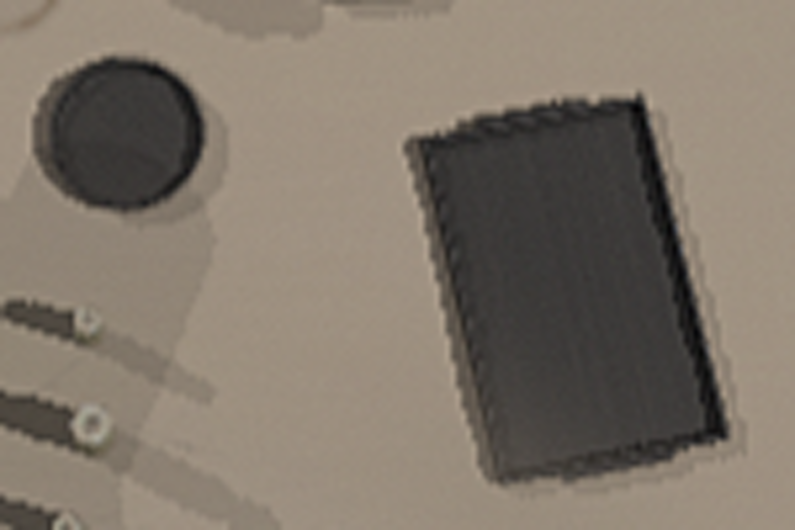

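View pics/sc_v.png

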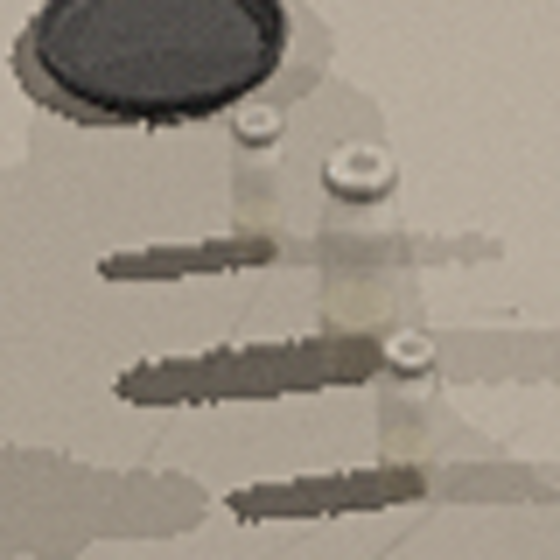

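The middle vial of the three, at crop (596,320), is the 76 mm one: it measures 0.080 m against 0.057 m for the others. The crops show the corners of the bay and tray and the pan rim; I'll turn these into frames.

```bash
python3 - <<'E'
from h import *
import pickle
d=pickle.load(open('top0.pkl','rb'))
def pt(x,y,o,z): return at_z(d,x/5.3+o[0]-.4,y/5.3+o[1]-.4,z)[:2]
B=(130,180);T=(225,160)
def frame(n,c,o,z):
    q=np.array([pt(*k,o,z) for k in c]); TL,TR,BR,BL=q
    ctr=q.mean(0); ax=(TL-BL)+(TR-BR); th=np.arctan2(ax[1],ax[0]); ay=(TL-TR)+(BL-BR)
    print(n,'ctr',ctr.round(4),'th',th.round(3),np.arctan2(-ay[0],ay[1]).round(3),'len',[np.linalg.norm(a).round(4) for a in(TL-BL,TR-BR,TL-TR,BL-BR)]); return ctr,th
c,th=frame('bay',[(72,88),(268,58),(310,437),(108,466)],B,.010)
ex=np.array([np.cos(th),np.sin(th)])
print('rings f,m,b from frame',[(c+ex*k).round(4) for k in(-.073,.007,.064)])
print('rings seen',[pt(*k,B,.004).round(4) for k in((207,388),(187,246),(183,147))])
c,th=frame('tray',[(408,142),(642,97),(727,437),(492,483)],T,.012); ex=np.array([np.cos(th),np.sin(th)])
print('slots',[(c+ex*k).round(4) for k in(-.048,.048)])
print('pan',pt(126,132,T,.012).round(4), 'diam',[np.linalg.norm(pt(45,132,T,.012)-pt(205,132,T,.012)).round(4)])
for n,x,y,z in(('short',162,132,.05),('red',145,209,.124),('amber',156,372,.109),('tall',596,319,.076)): print(n,pt(x,y,B,z).round(4))
print('jar,timer',at_z(d,375/1.5,207/1.5,.08),at_z(d,441/1.5,223/1.5,.019))
E
```

```text
bay ctr [0.5014 0.2486] th 0.118 0.123 len [np.float64(0.2144), np.float64(0.2156), np.float64(0.1125), np.float64(0.1118)]
rings f,m,b from frame [array([0.4289, 0.24  ]), array([0.5083, 0.2495]), array([0.5649, 0.2562])]
rings seen [array([0.4298, 0.2388]), array([0.5095, 0.2513]), array([0.5662, 0.2545])]
tray ctr [ 0.5318 -0.2454] th 0.176 0.165 len [np.float64(0.1972), np.float64(0.1977), np.float64(0.1369), np.float64(0.1332)]
slots [array([ 0.4845, -0.2538]), array([ 0.579 , -0.2369])]
pan [ 6.278e-01 -6.000e-04] diam [np.float64(0.091)]
short [0.566  0.2556]
red [0.5118 0.2456]
amber [0.4308 0.242 ]
tall [0.4551 0.0202]
jar,timer [ 0.74994789 -0.00927155  0.08      ] [ 0.73484739 -0.14262485  0.019     ]
```

```bash
cat >> h.py <<'E'
from scipy.spatial.transform import Rotation as Ro
def plan(wps,th=.12):
    """wps: world TCP targets; print tool-frame shift (cm) and yaw leg by leg"""
    o=r.get_obs(); q=o['tool_rot']; R=Ro.from_quat(np.r_[q[1:],q[0]]).as_matrix(); p=o['position']
    print('t',round(o['clock'],2),'p',p.round(4),'w',round(o['gripper_width'],4),'f',round(float(o['finger_force']),1),'tilt',R[2,2].round(4),'y-ang',np.arctan2(-R[0,1],R[1,1]).round(4))
    for k,w in enumerate(wps):
        s=R.T@(np.array(w)-p); a=np.arctan2(-R[0,1],R[1,1]); print(np.array(w).round(3),'shift cm',(s*100).round(2),'yaw',round(-(th-a),3),'dist',np.linalg.norm(s).round(3))
        p=np.array(w); c,n=np.cos(th),np.sin(th); R=np.array([[-c,-n,0],[-n,c,0],[0,0,-1]]).T
E
python3 - <<'E'
from h import *
print(r.tip_reach)
plan([(.430,.241,.26),(.430,.241,.116)])
E
```

```text
0.0726
t 0.1 p [0.1749 0.5212 0.3034] w 0.0854 f 0.0 tilt -1.0 y-ang -0.3237
[0.43  0.241 0.26 ] shift cm [-33.1  -18.45   4.36] yaw -0.444 dist 0.381
[0.43  0.241 0.116] shift cm [ 0.   0.  14.4] yaw -0.0 dist 0.144
```

Emit:
play_rows:
  moves:
    - [[-3.3, -1.8, 0.4], -0.1, 1]
    - [[-7, -4, 0.9], -0.2, 1]
    - [[-10.5, -5.8, 1.4], -0.3, 1]
    - [[-14, -7.8, 1.8], -0.38, 1]
    - [[-17, -9.5, 2.2], -0.444, 1]

```text
clock: 0.52
position: [0.3069, 0.3753, 0.2815]
tool_rot: [-0.0, -0.062, 0.998, -0.0]
contact_force: [0.4, 0.2, 0.8]
gripper_width: 0.0854
finger_force: 0.0
```

```bash
python3 -c "
from h import *
plan([(.430,.241,.26),(.430,.241,.116)])"
```

```text
t 0.52 p [0.3069 0.3753 0.2815] w 0.0854 f 0.0 tilt -1.0 y-ang 0.1245
[0.43  0.241 0.26 ] shift cm [-10.55 -14.86   2.15] yaw 0.004 dist 0.183
[0.43  0.241 0.116] shift cm [ 0.   0.  14.4] yaw -0.0 dist 0.144
```

Emit:
play_rows:
  moves:
    - [[-2.6, -3.7, 0.5], 0, 1]
    - [[-5.3, -7.4, 1.1], 0, 1]
    - [[-7.9, -11.1, 1.6], 0, 1]
    - [[-9.8, -13.8, 2], 0, 1]
    - [[-10.55, -14.85, 2.15], 0, 1]

```text
clock: 0.93
position: [0.4306, 0.2392, 0.2597]
tool_rot: [-0.0, -0.059, 0.998, -0.0]
contact_force: [-0.7, 0.8, -0.3]
gripper_width: 0.0856
finger_force: 0.0
```

Emit:
play_rows:
  moves:
    - [[0, 0, 3.5], 0, 1]
    - [[0, 0, 7], 0, 1]
    - [[0, 0, 10.5], 0, 1]
    - [[0, 0, 13], 0, 1]
    - [[0, 0, 14.4], 0, 1]

```text
clock: 1.35
position: [0.4272, 0.2418, 0.1134]
tool_rot: [-0.002, -0.06, 0.998, -0.001]
contact_force: [0.2, 0.1, -0.5]
gripper_width: 0.0851
finger_force: 0.0
```

```bash
python3 -c "
from h import *
plan([(.430,.241,.116)])
d=snap('scene');save(d,'pics/sc1.png',(80,150,280,330),4)"
```

```text
t 1.35 p [0.4272 0.2418 0.1134] w 0.0851 f 0.0 tilt -1.0 y-ang 0.12
[0.43  0.241 0.116] shift cm [-0.27 -0.11 -0.26] yaw -0.0 dist 0.004
```

View pics/sc1.png

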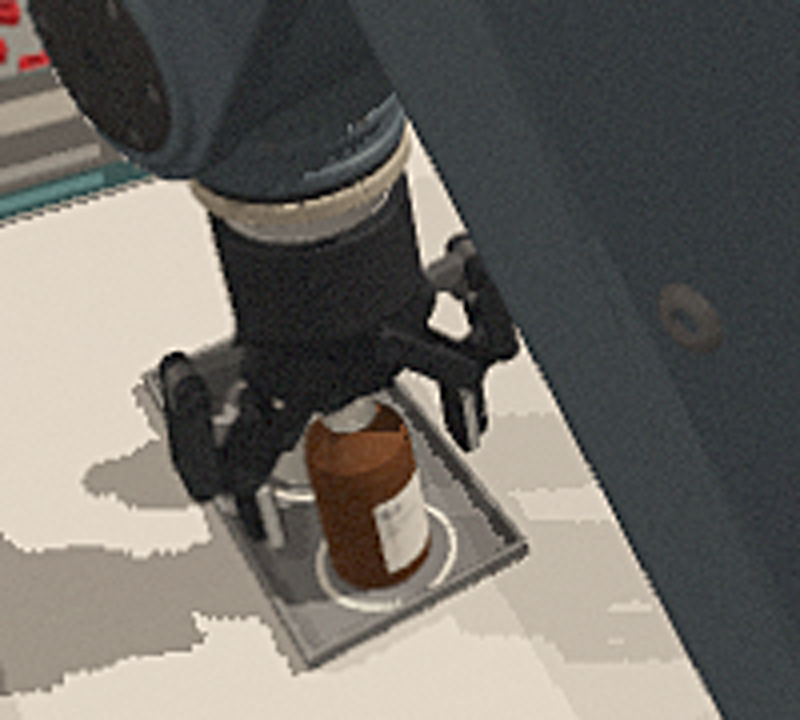

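The amber bottle, at (370,500), stands between the open fingers. I'll close on it.

Emit:
play_rows:
  moves:
    - [[-0.2, -0.1, -0.2], 0, 1]
    - [[-0.2, -0.1, -0.2], 0, 0.3]
    - [[-0.2, -0.1, -0.2], 0, 0.3]
    - [[-0.2, -0.1, -0.2], 0, 0.3]
    - [[-0.2, -0.1, -0.2], 0, 0.3]

```text
clock: 1.82
position: [0.4312, 0.242, 0.1198]
tool_rot: [0.001, -0.06, 0.998, 0.0]
contact_force: [-1.7, -2.5, 8.6]
gripper_width: 0.0444
finger_force: 59.8
```

Emit:
play_rows:
  moves:
    - [[0, 0, 0], 0, 0.3]
    - [[0, 0, 0], 0, 0.3]
    - [[0, 0, 0], 0, 0.3]
    - [[0, 0, 0], 0, 0.3]
    - [[0, 0, 0], 0, 0.3]

```text
clock: 2.23
position: [0.4311, 0.242, 0.1198]
tool_rot: [0.001, -0.06, 0.998, 0.0]
contact_force: [-1.3, 0.4, 9.0]
gripper_width: 0.044
finger_force: 60.0
```

```bash
python3 -c "
from h import *
p=r.get_obs()['position']
plan([(p[0],p[1],.24),(.484,-.252,.24),(.484,-.252,p[2]+.001)])"
```

```text
t 2.23 p [0.4311 0.242  0.1198] w 0.044 f 60.0 tilt -1.0 y-ang 0.1204
[0.431 0.242 0.24 ] shift cm [-3.000e-02  1.000e-02 -1.202e+01] yaw 0.0 dist 0.12
[ 0.484 -0.252  0.24 ] shift cm [  0.66 -49.68   0.  ] yaw -0.0 dist 0.497
[ 0.484 -0.252  0.121] shift cm [ 0.    0.   11.92] yaw -0.0 dist 0.119
```

Emit:
play_rows:
  moves:
    - [[0, 0, -1.5], 0, 0.3]
    - [[0, 0, -4.5], 0, 0.3]
    - [[0, 0, -8], 0, 0.3]
    - [[0, 0, -11], 0, 0.3]
    - [[0, 0, -12], 0, 0.3]

```text
clock: 2.65
position: [0.4316, 0.2423, 0.243]
tool_rot: [0.003, -0.06, 0.998, 0.001]
contact_force: [-0.3, -0.6, -0.8]
gripper_width: 0.0439
finger_force: 61.5
```

```bash
python3 -c "
from h import *
plan([(.484,-.252,.24),(.484,-.252,.12)])"
```

```text
t 2.65 p [0.4316 0.2423 0.243 ] w 0.0439 f 61.5 tilt -1.0 y-ang 0.1203
[ 0.484 -0.252  0.24 ] shift cm [  0.73 -49.7    0.2 ] yaw 0.0 dist 0.497
[ 0.484 -0.252  0.12 ] shift cm [ 0.  0. 12.] yaw -0.0 dist 0.12
```

Emit:
play_rows:
  moves:
    - [[0, -1, 0], 0, 0.3]
    - [[0.1, -3.5, 0], 0, 0.3]
    - [[0.1, -7, 0], 0, 0.3]
    - [[0.2, -10.5, 0], 0, 0.3]
    - [[0.2, -14, 0], 0, 0.3]

```text
clock: 3.07
position: [0.4443, 0.1005, 0.2368]
tool_rot: [-0.001, -0.06, 0.998, -0.0]
contact_force: [1.0, -0.4, -0.7]
gripper_width: 0.0439
finger_force: 61.5
```

Emit:
play_rows:
  moves:
    - [[0.1, -3.6, 0], 0, 0.3]
    - [[0.1, -7.2, 0], 0, 0.3]
    - [[0.2, -10.8, 0], 0, 0.3]
    - [[0.2, -14.4, 0], 0, 0.3]
    - [[0.3, -18, 0], 0, 0.3]

```text
clock: 3.48
position: [0.4629, -0.0787, 0.2368]
tool_rot: [-0.001, -0.06, 0.998, 0.0]
contact_force: [1.0, 0.9, -1.8]
gripper_width: 0.044
finger_force: 61.5
```

Emit:
play_rows:
  moves:
    - [[0, -3.6, 0], 0, 0.3]
    - [[0.1, -7.2, 0], 0, 0.3]
    - [[0.1, -10.8, 0], 0, 0.3]
    - [[0.2, -13.8, 0], 0, 0.3]
    - [[0.2, -15.5, 0], 0, 0.3]

```text
clock: 3.9
position: [0.4794, -0.2339, 0.2365]
tool_rot: [-0.001, -0.059, 0.998, 0.0]
contact_force: [-0.2, 1.1, -0.8]
gripper_width: 0.0438
finger_force: 61.5
```

Emit:
play_rows:
  moves:
    - [[0, -1.8, 0], 0, 0.3]
    - [[0, -2.2, 0], 0, 0.3]
    - [[0, -2.2, 0], 0, 0.3]
    - [[0, -2.2, 0], 0, 0.3]
    - [[0, -2.2, 0], 0, 0.3]

```text
clock: 4.32
position: [0.4828, -0.2516, 0.2378]
tool_rot: [-0.001, -0.06, 0.998, 0.0]
contact_force: [-0.4, 0.4, -1.2]
gripper_width: 0.0441
finger_force: 61.5
```

```bash
python3 -c "
from h import *
plan([(.484,-.252,.24),(.484,-.252,.12)])"
```

```text
t 4.32 p [ 0.4828 -0.2516  0.2378] w 0.0441 f 61.5 tilt -1.0 y-ang 0.1208
[ 0.484 -0.252  0.24 ] shift cm [-0.12 -0.05 -0.22] yaw 0.001 dist 0.003
[ 0.484 -0.252  0.12 ] shift cm [ 0.  0. 12.] yaw -0.0 dist 0.12
```

Emit:
play_rows:
  moves:
    - [[0, 0, 1.5], 0, 0.3]
    - [[0, 0, 4.5], 0, 0.3]
    - [[0, 0, 8], 0, 0.3]
    - [[0, 0, 10.5], 0, 0.3]
    - [[0, 0, 11.3], 0, 0.3]

```text
clock: 4.73
position: [0.4818, -0.2507, 0.122]
tool_rot: [-0.002, -0.061, 0.998, 0.002]
contact_force: [-1.0, 0.5, 0.3]
gripper_width: 0.044
finger_force: 61.5
```

Emit:
play_rows:
  moves:
    - [[0, 0, 0.2], 0, 0.3]
    - [[0, 0, 0.4], 0, 0.3]
    - [[0, 0, 0.5], 0, 0.3]
    - [[0, 0, 0.5], 0, 0.3]
    - [[0, 0, 0.5], 0, 0.3]

```text
clock: 5.15
position: [0.4836, -0.2527, 0.1215]
tool_rot: [0.001, -0.06, 0.998, -0.001]
contact_force: [0.4, 0.1, 0.0]
gripper_width: 0.0439
finger_force: 61.5
```

Emit:
play_rows:
  moves:
    - [[0, 0, 0.1], 0, 0.3]
    - [[0, 0, 0.2], 0, 0.3]
    - [[0, 0, 0.2], 0, 0.3]
    - [[0, 0, 0.2], 0, 0.3]
    - [[0, 0, 0.2], 0, 0.3]

```text
clock: 5.57
position: [0.4837, -0.2527, 0.1198]
tool_rot: [0.001, -0.06, 0.998, -0.0]
contact_force: [-1.9, 2.5, 13.0]
gripper_width: 0.0438
finger_force: 62.9
```

```bash
python3 -c "
from h import *
plan([(.484,-.252,.12)])
d=snap('scene');save(d,'pics/sc2.png',(280,120,430,270),4)"
```

```text
t 5.57 p [ 0.4837 -0.2527  0.1198] w 0.0438 f 62.9 tilt -1.0 y-ang 0.1202
[ 0.484 -0.252  0.12 ] shift cm [-0.04  0.07 -0.02] yaw 0.0 dist 0.001
```

View pics/sc2.png

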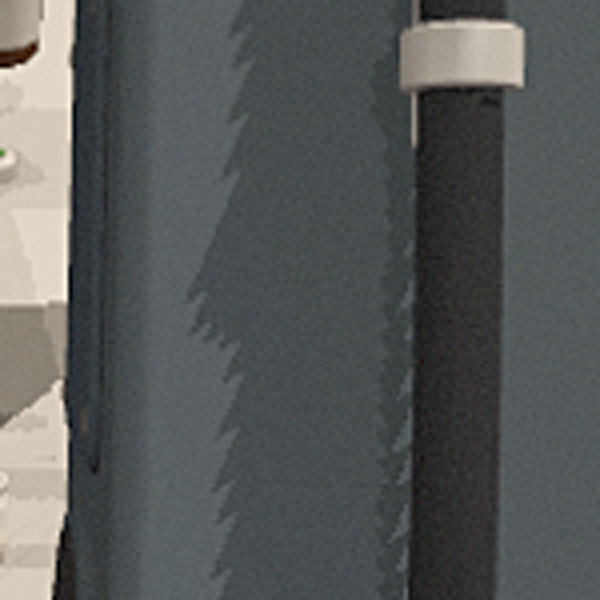

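The arm hides the tray in this view. The 13 N contact at the expected height of 0.1198 says the bottle is on the floor, so I'll release and rise.

Emit:
play_rows:
  moves:
    - [[0, 0, -0.1], 0, 0.6]
    - [[0, 0, -0.1], 0, 0.8]
    - [[0, 0, -0.1], 0, 1]
    - [[0, 0, -0.1], 0, 1]
    - [[0, 0, -0.1], 0, 1]

```text
clock: 6.03
position: [0.4832, -0.2525, 0.1193]
tool_rot: [-0.0, -0.06, 0.998, 0.0]
contact_force: [-0.6, -0.7, -0.0]
gripper_width: 0.0856
finger_force: 0.0
```

Emit:
play_rows:
  moves:
    - [[0, 0, -1], 0, 1]
    - [[0, 0, -4], 0, 1]
    - [[0, 0, -7.5], 0, 1]
    - [[0, 0, -11], 0, 1]
    - [[0, 0, -13], 0, 1]

```text
clock: 6.45
position: [0.4838, -0.2528, 0.2537]
tool_rot: [0.002, -0.06, 0.998, -0.001]
contact_force: [0.3, 0.3, -0.7]
gripper_width: 0.0856
finger_force: 0.0
```

```bash
python3 -c "
from h import *
plan([(.5105,.2475,.25),(.5105,.2475,.13)])"
```

```text
t 6.45 p [ 0.4838 -0.2528  0.2537] w 0.0856 f 0.0 tilt -1.0 y-ang 0.1202
[0.51  0.248 0.25 ] shift cm [-8.65 49.35  0.27] yaw 0.0 dist 0.501
[0.51  0.248 0.13 ] shift cm [ 0.  0. 12.] yaw -0.0 dist 0.12
```

Emit:
play_rows:
  moves:
    - [[-0.4, 2, 0], 0, 1]
    - [[-1, 5.9, 0], 0, 1]
    - [[-1.7, 9.8, 0], 0, 1]
    - [[-2.4, 13.7, 0], 0, 1]
    - [[-3.1, 17.6, 0], 0, 1]

```text
clock: 6.87
position: [0.4925, -0.0724, 0.2502]
tool_rot: [0.0, -0.06, 0.998, -0.0]
contact_force: [0.3, -0.0, -0.1]
gripper_width: 0.0856
finger_force: 0.0
```

Emit:
play_rows:
  moves:
    - [[-0.7, 3.9, 0], 0, 1]
    - [[-1.4, 7.8, 0], 0, 1]
    - [[-2, 11.7, 0], 0, 1]
    - [[-2.7, 15.6, 0], 0, 1]
    - [[-3.4, 19.5, 0], 0, 1]

```text
clock: 7.28
position: [0.5029, 0.1256, 0.2502]
tool_rot: [0.0, -0.06, 0.998, 0.0]
contact_force: [0.9, -0.9, -0.3]
gripper_width: 0.0855
finger_force: 0.0
```

Emit:
play_rows:
  moves:
    - [[-0.7, 3.9, 0], 0, 1]
    - [[-1.3, 7.8, 0], 0, 1]
    - [[-1.9, 10.8, 0], 0, 1]
    - [[-2.1, 12.25, 0], 0, 1]
    - [[-2.1, 12.25, 0], 0, 1]

```text
clock: 7.7
position: [0.5091, 0.2501, 0.2498]
tool_rot: [0.0, -0.062, 0.998, 0.0]
contact_force: [0.7, 0.4, -0.2]
gripper_width: 0.0851
finger_force: 0.0
```

```bash
python3 - <<'E'
from h import *
plan([(.5105,.2475,.25),(.5105,.2475,.13)])
d=snap('wrist'); save(d,'pics/w1.png',s=1.5)
d=snap('top'); save(d,'pics/top1.png',(225,140,385,260),5)
P=cloud(d);Z=P[...,2]
m=((Z>0.09)&(Z<.13)&(P[...,1]<-.15)&(P[...,0]<.65)); q=P[m]; print(len(q),q[:,2].max(),q[q[:,2]>.1].mean(0))
E
```

```text
t 7.7 p [0.5091 0.2501 0.2498] w 0.0851 f 0.0 tilt -1.0 y-ang 0.1231
[0.51  0.248 0.25 ] shift cm [-0.11 -0.27 -0.02] yaw 0.003 dist 0.003
[0.51  0.248 0.13 ] shift cm [ 0.  0. 12.] yaw -0.0 dist 0.12
793 0.12991407901646168 [ 0.51437179 -0.52069856  0.11467825]
```

View pics/top1.png

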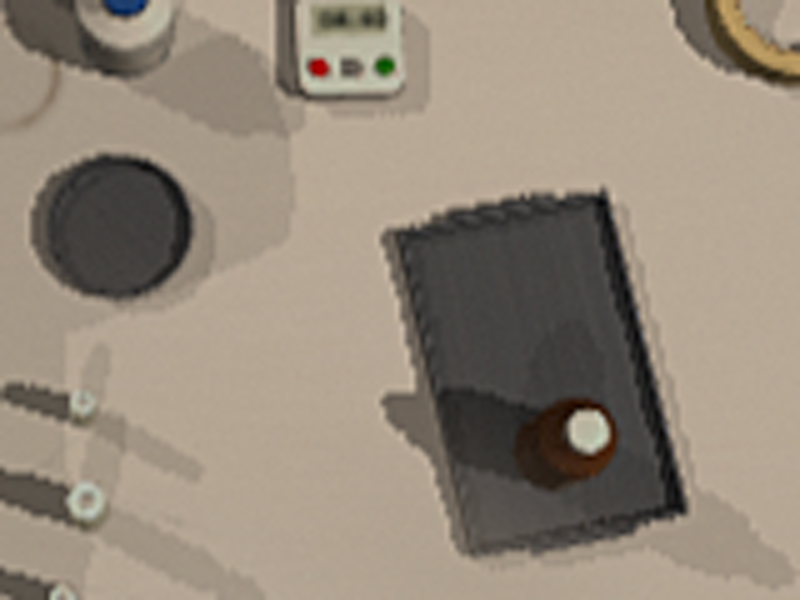

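View pics/w1.png

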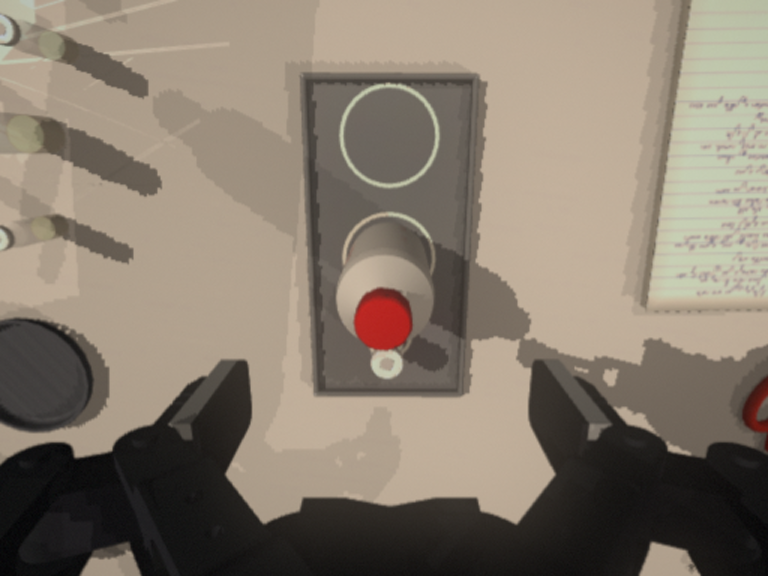

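The top view shows the amber bottle upright in the tray at (585,430). The wrist view shows the red bottle centred between the fingers at (385,300), with the short vial behind it at (386,363).

Emit:
play_rows:
  moves:
    - [[0, 0, 2], 0, 1]
    - [[0, -0.1, 5], 0, 1]
    - [[-0.1, -0.1, 8], 0, 1]
    - [[-0.1, -0.2, 10.5], 0, 1]
    - [[-0.1, -0.2, 11.5], 0, 1]

```text
clock: 8.22
position: [0.5096, 0.2436, 0.1316]
tool_rot: [-0.002, -0.059, 0.998, -0.001]
contact_force: [-0.1, -0.8, -0.3]
gripper_width: 0.0854
finger_force: 0.0
```

Emit:
play_rows:
  moves:
    - [[0, 0, 0.3], 0, 1]
    - [[0, 0, 0.3], 0, 0.8]
    - [[0, 0, 0.3], 0, 0.4]
    - [[0, 0, 0.3], 0, 0.4]
    - [[0, 0, 0.3], 0, 0.4]

```text
clock: 8.63
position: [0.5115, 0.2462, 0.1334]
tool_rot: [0.002, -0.06, 0.998, 0.001]
contact_force: [-0.8, 0.2, 7.6]
gripper_width: 0.0493
finger_force: 61.3
```

Emit:
play_rows:
  moves:
    - [[0, 0, 0], 0, 0.4]
    - [[0, 0, 0], 0, 0.4]
    - [[0, 0, 0], 0, 0.4]
    - [[0, 0, 0], 0, 0.4]
    - [[0, 0, 0], 0, 0.4]

```text
clock: 9.05
position: [0.5115, 0.2462, 0.1334]
tool_rot: [0.002, -0.06, 0.998, 0.0]
contact_force: [-1.0, -0.5, 7.4]
gripper_width: 0.0494
finger_force: 61.4
```

Emit:
play_rows:
  moves:
    - [[0, 0, -1.5], 0, 0.4]
    - [[0, 0, -4.5], 0, 0.4]
    - [[0, 0, -8], 0, 0.4]
    - [[0, 0, -11], 0, 0.4]
    - [[0, 0, -12], 0, 0.4]

```text
clock: 9.47
position: [0.5118, 0.2464, 0.2569]
tool_rot: [0.004, -0.06, 0.998, 0.001]
contact_force: [0.1, 1.0, -1.9]
gripper_width: 0.049
finger_force: 62.4
```

```bash
python3 -c "
from h import *
plan([(.579,-.237,.25)])"
```

```text
t 9.47 p [0.5118 0.2464 0.2569] w 0.049 f 62.4 tilt -1.0 y-ang 0.1204
[ 0.579 -0.237  0.25 ] shift cm [ -0.86 -48.8    0.61] yaw 0.0 dist 0.488
```

Emit:
play_rows:
  moves:
    - [[0, -1, 0], 0, 0.4]
    - [[0, -3.5, 0], 0, 0.4]
    - [[-0.1, -7, 0], 0, 0.4]
    - [[-0.2, -10.5, 0], 0, 0.4]
    - [[-0.3, -14, 0], 0, 0.4]

```text
clock: 9.88
position: [0.5296, 0.1052, 0.2498]
tool_rot: [-0.001, -0.06, 0.998, -0.0]
contact_force: [0.7, 0.2, -2.1]
gripper_width: 0.0491
finger_force: 62.3
```

Emit:
play_rows:
  moves:
    - [[-0.1, -3.6, 0], 0, 0.4]
    - [[-0.1, -7.2, 0], 0, 0.4]
    - [[-0.2, -10.8, 0], 0, 0.4]
    - [[-0.2, -14.4, 0], 0, 0.4]
    - [[-0.3, -18, 0], 0, 0.4]

```text
clock: 10.3
position: [0.5539, -0.0734, 0.2497]
tool_rot: [-0.001, -0.06, 0.998, 0.0]
contact_force: [-0.1, 0.1, -1.1]
gripper_width: 0.0495
finger_force: 62.3
```

Emit:
play_rows:
  moves:
    - [[0, -3.6, 0], 0, 0.4]
    - [[-0.1, -7.2, 0], 0, 0.4]
    - [[-0.2, -10.8, 0], 0, 0.4]
    - [[-0.2, -13.8, 0], 0, 0.4]
    - [[-0.2, -15.5, 0], 0, 0.4]

```text
clock: 10.72
position: [0.5746, -0.2282, 0.2495]
tool_rot: [-0.001, -0.059, 0.998, 0.0]
contact_force: [-0.8, 0.8, -1.6]
gripper_width: 0.0493
finger_force: 62.4
```

Emit:
play_rows:
  moves:
    - [[0, -1, 0], 0, 0.4]
    - [[0, -1.2, 0], 0, 0.4]
    - [[0, -1.2, 0], 0, 0.4]
    - [[0, -1.2, 0], 0, 0.4]
    - [[0, -1.2, 0], 0, 0.4]

```text
clock: 11.13
position: [0.577, -0.2353, 0.2514]
tool_rot: [-0.0, -0.061, 0.998, 0.0]
contact_force: [-0.1, -0.4, -2.5]
gripper_width: 0.0491
finger_force: 62.4
```

```bash
python3 -c "
from h import *
plan([(.579,-.237,.25),(.579,-.237,.1334)])"
```

```text
t 11.13 p [ 0.577  -0.2353  0.2514] w 0.0491 f 62.4 tilt -1.0 y-ang 0.1216
[ 0.579 -0.237  0.25 ] shift cm [-0.18 -0.19  0.14] yaw 0.002 dist 0.003
[ 0.579 -0.237  0.133] shift cm [ 0.    0.   11.66] yaw -0.0 dist 0.117
```

Emit:
play_rows:
  moves:
    - [[-0.1, -0.2, 1.5], 0, 0.4]
    - [[-0.1, -0.2, 4.5], 0, 0.4]
    - [[-0.1, -0.2, 8], 0, 0.4]
    - [[-0.1, -0.2, 10.5], 0, 0.4]
    - [[-0.1, -0.2, 11.3], 0, 0.4]

```text
clock: 11.55
position: [0.5768, -0.2367, 0.1346]
tool_rot: [-0.002, -0.061, 0.998, 0.001]
contact_force: [-0.3, 0.7, -0.5]
gripper_width: 0.049
finger_force: 62.3
```

Emit:
play_rows:
  moves:
    - [[0, 0, 0.2], 0, 0.4]
    - [[0, 0, 0.4], 0, 0.4]
    - [[0, 0, 0.6], 0, 0.4]
    - [[0, 0, 0.6], 0, 0.4]
    - [[0, 0, 0.6], 0, 0.4]

```text
clock: 11.97
position: [0.5787, -0.2387, 0.1336]
tool_rot: [0.001, -0.06, 0.998, -0.0]
contact_force: [0.7, 0.0, -1.3]
gripper_width: 0.049
finger_force: 62.3
```

Emit:
play_rows:
  moves:
    - [[0, 0, 0.1], 0, 0.4]
    - [[0, 0, 0.15], 0, 0.4]
    - [[0, 0, 0.15], 0, 0.4]
    - [[0, 0, 0.15], 0, 0.4]
    - [[0, 0, 0.15], 0, 0.4]

```text
clock: 12.38
position: [0.5791, -0.2387, 0.1334]
tool_rot: [0.001, -0.06, 0.998, -0.001]
contact_force: [-3.6, 2.9, 14.5]
gripper_width: 0.049
finger_force: 63.9
```

Emit:
play_rows:
  moves:
    - [[0, 0, 0], 0, 0.6]
    - [[0, 0, 0], 0, 0.8]
    - [[0, 0, 0], 0, 1]
    - [[0, 0, -0.1], 0, 1]
    - [[0, 0, -0.1], 0, 1]

```text
clock: 12.8
position: [0.5782, -0.2386, 0.132]
tool_rot: [-0.0, -0.06, 0.998, -0.0]
contact_force: [0.0, 0.0, -0.6]
gripper_width: 0.0854
finger_force: 0.0
```

Emit:
play_rows:
  moves:
    - [[0, 0, -1], 0, 1]
    - [[0, 0, -4], 0, 1]
    - [[0, 0, -7.5], 0, 1]
    - [[0, 0, -10], 0, 1]
    - [[0, 0, -11], 0, 1]

```text
clock: 13.22
position: [0.5792, -0.239, 0.2467]
tool_rot: [0.003, -0.06, 0.998, -0.001]
contact_force: [0.1, -0.4, 0.5]
gripper_width: 0.0856
finger_force: 0.0
```

```bash
python3 -c "
from h import *
plan([(.566,.2555,.24),(.566,.2555,.086)])"
```

```text
t 13.22 p [ 0.5792 -0.239   0.2467] w 0.0856 f 0.0 tilt -1.0 y-ang 0.1202
[0.566 0.256 0.24 ] shift cm [-4.62 49.26  0.53] yaw 0.0 dist 0.495
[0.566 0.256 0.086] shift cm [ 0.   0.  15.4] yaw -0.0 dist 0.154
```

Emit:
play_rows:
  moves:
    - [[-0.2, 2, 0], 0, 1]
    - [[-0.6, 5.9, 0], 0, 1]
    - [[-0.9, 9.8, 0], 0, 1]
    - [[-1.3, 13.7, 0], 0, 1]
    - [[-1.7, 17.6, 0], 0, 1]

```text
clock: 13.63
position: [0.5734, -0.0602, 0.2418]
tool_rot: [-0.0, -0.06, 0.998, 0.0]
contact_force: [-0.3, 0.4, 0.9]
gripper_width: 0.0853
finger_force: 0.0
```

Emit:
play_rows:
  moves:
    - [[-0.4, 3.9, 0], 0, 1]
    - [[-0.7, 7.8, 0], 0, 1]
    - [[-1.1, 11.7, 0], 0, 1]
    - [[-1.4, 15.6, 0], 0, 1]
    - [[-1.8, 19.5, 0], 0, 1]

```text
clock: 14.05
position: [0.5678, 0.1358, 0.2419]
tool_rot: [-0.0, -0.06, 0.998, -0.0]
contact_force: [1.3, -0.2, 0.6]
gripper_width: 0.0853
finger_force: 0.0
```

Emit:
play_rows:
  moves:
    - [[-0.4, 3.9, 0], 0, 1]
    - [[-0.7, 7.6, 0], 0, 1]
    - [[-1, 10.6, 0], 0, 1]
    - [[-1.1, 12.15, 0], 0, 1]
    - [[-1.1, 12.15, 0], 0, 1]

```text
clock: 14.47
position: [0.5642, 0.2585, 0.2416]
tool_rot: [-0.0, -0.062, 0.998, 0.0]
contact_force: [0.4, -0.3, -0.1]
gripper_width: 0.0855
finger_force: 0.0
```

Emit:
play_rows:
  moves:
    - [[0, 0, 0], 0, 1]
    - [[0, 0, 1], 0, 1]
    - [[0, 0, 3], 0, 1]
    - [[0, 0, 4.5], 0, 1]
    - [[0, 0, 5], 0, 1]

```text
clock: 14.88
position: [0.5641, 0.254, 0.189]
tool_rot: [-0.002, -0.059, 0.998, -0.001]
contact_force: [-0.3, 0.2, 0.1]
gripper_width: 0.0852
finger_force: 0.0
```

```bash
python3 - <<'E'
from h import *
plan([(.566,.2555,.19),(.566,.2555,.086)])
d=snap('wrist'); save(d,'pics/w2.png',s=1.5)
o=d['obs'];q=o['tool_rot'];R=Ro.from_quat(np.r_[q[1:],q[0]])
T=d['T_tool_cam']; Rc=R.as_matrix()@T[:3,:3]; tc=R.as_matrix()@T[:3,3]+o['position']
d['rvec']=Ro.from_matrix(Rc.T).as_rotvec(); d['tvec']=-Rc.T@tc
P=cloud(d);Z=P[...,2]
m=(Z>.04)&(Z<.06)&(abs(P[...,0]-.566)<.03)&(abs(P[...,1]-.2555)<.03); q=P[m]; print(len(q),q.mean(0),(q.max(0)+q.min(0))/2,np.ptp(q,axis=0))
E
```

```text
t 14.88 p [0.5641 0.254  0.189 ] w 0.0852 f 0.0 tilt -1.0 y-ang 0.1184
[0.566 0.256 0.19 ] shift cm [-0.2   0.13 -0.1 ] yaw -0.002 dist 0.003
[0.566 0.256 0.086] shift cm [ 0.   0.  10.4] yaw -0.0 dist 0.104
675 [0.565749   0.25541136 0.04704415] [0.56652781 0.25544672 0.04481512] [0.02024453 0.02038706 0.00877653]
```

View pics/w2.png

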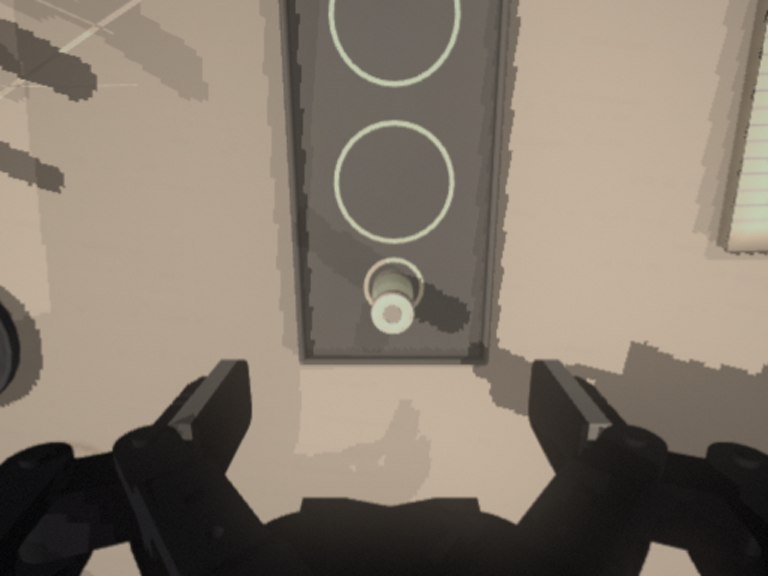

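Wrist depth puts the short vial's cap at (0.566, 0.255), matching the top view; it is at (392,313) and centred between the fingers.

Emit:
play_rows:
  moves:
    - [[-0.1, 0, 1.5], 0, 1]
    - [[-0.1, 0, 4.5], 0, 0.8]
    - [[-0.1, 0, 7.5], 0, 0.6]
    - [[-0.1, 0, 9.5], 0, 0.6]
    - [[-0.1, 0, 10.2], 0, 0.6]

```text
clock: 15.35
position: [0.565, 0.2548, 0.0874]
tool_rot: [-0.002, -0.06, 0.998, -0.001]
contact_force: [-0.2, -0.1, -0.4]
gripper_width: 0.0513
finger_force: 0.0
```

Emit:
play_rows:
  moves:
    - [[0, 0, 0.4], 0, 0.6]
    - [[0, 0, 0.4], 0, 0.6]
    - [[0, 0, 0.4], 0, 0.5]
    - [[0, 0, 0.4], 0, 0.4]
    - [[0, 0, 0.4], 0, 0.3]

```text
clock: 15.77
position: [0.5663, 0.2562, 0.0872]
tool_rot: [0.001, -0.06, 0.998, 0.0]
contact_force: [-0.4, 0.3, -0.3]
gripper_width: 0.0261
finger_force: 0.0
```

Emit:
play_rows:
  moves:
    - [[0, 0, 0], 0, 0.1]
    - [[0, 0, 0], 0, 0.1]
    - [[0, 0, 0], 0, 0.1]
    - [[0, 0, 0], 0, 0.1]
    - [[0, 0, 0], 0, 0.1]

```text
clock: 16.18
position: [0.5663, 0.2562, 0.0872]
tool_rot: [0.001, -0.06, 0.998, 0.0]
contact_force: [-1.7, -1.3, 5.6]
gripper_width: 0.021
finger_force: 58.5
```

Emit:
play_rows:
  moves:
    - [[0, 0, -1], 0, 0.1]
    - [[0, 0, -3.5], 0, 0.1]
    - [[0, 0, -6], 0, 0.1]
    - [[0, 0, -7.5], 0, 0.1]
    - [[0, 0, -8], 0, 0.1]

```text
clock: 16.6
position: [0.5668, 0.2565, 0.1695]
tool_rot: [0.002, -0.06, 0.998, 0.001]
contact_force: [0.6, -0.2, 0.3]
gripper_width: 0.0215
finger_force: 58.6
```

Emit:
play_rows:
  moves:
    - [[-0.1, -1, 0], 0, 0.1]
    - [[-0.4, -3.5, 0], 0, 0.1]
    - [[-0.8, -7, 0], 0, 0.1]
    - [[-1.2, -10.5, 0], 0, 0.1]
    - [[-1.6, -14, 0], 0, 0.1]

```text
clock: 17.02
position: [0.598, 0.1169, 0.1647]
tool_rot: [-0.001, -0.06, 0.998, -0.0]
contact_force: [0.6, -0.9, -0.4]
gripper_width: 0.0217
finger_force: 58.7
```

Emit:
play_rows:
  moves:
    - [[-0.4, -3.4, 0], 0, 0.1]
    - [[-0.8, -6.8, 0], 0, 0.1]
    - [[-1.2, -9.8, 0], 0, 0.1]
    - [[-1.4, -11.7, 0], 0, 0.1]
    - [[-1.5, -12.2, 0], 0, 0.1]

```text
clock: 17.43
position: [0.6278, -0.004, 0.1646]
tool_rot: [-0.001, -0.059, 0.998, -0.0]
contact_force: [0.3, -0.1, -0.4]
gripper_width: 0.0212
finger_force: 58.7
```

Emit:
play_rows:
  moves:
    - [[0, 0, 0], 0, 0.1]
    - [[0, 0, 0], 0, 0.1]
    - [[0, 0, 0], 0, 0.1]
    - [[0, 0, 0], 0, 0.1]
    - [[0, 0, 0], 0, 0.1]

```text
clock: 17.85
position: [0.6278, 0.0007, 0.1658]
tool_rot: [-0.0, -0.061, 0.998, 0.0]
contact_force: [-0.2, 0.1, -0.2]
gripper_width: 0.0212
finger_force: 58.7
```

```bash
python3 -c "
from h import *
plan([(.628,-.0006,.167),(.628,-.0006,.0862)])"
```

```text
t 17.85 p [0.6278 0.0007 0.1658] w 0.0212 f 58.7 tilt -1.0 y-ang 0.1215
[ 0.628 -0.001  0.167] shift cm [-0.   -0.13 -0.12] yaw 0.001 dist 0.002
[ 0.628 -0.001  0.086] shift cm [0.   0.   8.08] yaw -0.0 dist 0.081
```

Emit:
play_rows:
  moves:
    - [[0, 0, 1.5], 0, 0.1]
    - [[0, 0, 4], 0, 0.1]
    - [[0, 0, 6], 0, 0.1]
    - [[0, 0, 7], 0, 0.1]
    - [[0, 0, 7.4], 0, 0.1]

```text
clock: 18.27
position: [0.6273, 0.0002, 0.0903]
tool_rot: [-0.001, -0.06, 0.998, 0.0]
contact_force: [-0.0, 0.3, 0.6]
gripper_width: 0.0213
finger_force: 58.7
```

Emit:
play_rows:
  moves:
    - [[0, 0, 0.2], 0, 0.1]
    - [[0, 0, 0.4], 0, 0.1]
    - [[0, 0, 0.6], 0, 0.1]
    - [[0, 0, 0.6], 0, 0.1]
    - [[0, 0, 0.6], 0, 0.1]

```text
clock: 18.68
position: [0.6282, -0.0004, 0.0865]
tool_rot: [0.0, -0.06, 0.998, -0.0]
contact_force: [0.3, -1.0, 0.2]
gripper_width: 0.0213
finger_force: 58.7
```

```bash
python3 -c "
from h import *
plan([(.628,-.0006,.0862)])"
```

```text
t 18.68 p [ 6.282e-01 -4.000e-04  8.650e-02] w 0.0213 f 58.7 tilt -1.0 y-ang 0.1202
[ 0.628 -0.001  0.086] shift cm [ 0.03 -0.02  0.03] yaw 0.0 dist 0.0
```

Emit:
play_rows:
  moves:
    - [[0, 0, 0.1], 0, 0.1]
    - [[0, 0, 0.1], 0, 0.1]
    - [[0, 0, 0.1], 0, 0.3]
    - [[0, 0, 0.1], 0, 0.4]
    - [[0, 0, 0], 0, 0.5]

```text
clock: 19.1
position: [0.628, -0.0004, 0.0859]
tool_rot: [-0.0, -0.06, 0.998, -0.0]
contact_force: [0.4, -0.3, -0.1]
gripper_width: 0.0425
finger_force: 0.0
```

Emit:
play_rows:
  moves:
    - [[0, 0, 0], 0, 0.6]
    - [[0, 0, -1], 0, 0.6]
    - [[0, 0, -4], 0, 0.8]
    - [[0, 0, -7], 0, 1]
    - [[0, 0, -8], 0, 1]

```text
clock: 19.52
position: [0.6294, -0.0004, 0.1707]
tool_rot: [0.003, -0.06, 0.998, -0.0]
contact_force: [0.1, 0.3, 0.3]
gripper_width: 0.0839
finger_force: 0.0
```

```bash
python3 -c "
from h import *
plan([(.456,.021,.18),(.456,.021,.095)])"
```

```text
t 19.52 p [ 6.294e-01 -4.000e-04  1.707e-01] w 0.0839 f 0.0 tilt -1.0 y-ang 0.1202
[0.456 0.021 0.18 ] shift cm [16.96  4.21 -1.03] yaw 0.0 dist 0.175
[0.456 0.021 0.095] shift cm [0.  0.  8.5] yaw -0.0 dist 0.085
```

Emit:
play_rows:
  moves:
    - [[1.5, 0.4, -0.6], 0, 1]
    - [[5, 1.2, -1.2], 0, 1]
    - [[8.9, 2.2, -1.4], 0, 1]
    - [[12.5, 3.1, -1.4], 0, 1]
    - [[15.5, 3.9, -1.4], 0, 1]

```text
clock: 19.93
position: [0.4669, 0.0201, 0.1801]
tool_rot: [-0.0, -0.06, 0.998, 0.0]
contact_force: [0.6, -0.7, -0.4]
gripper_width: 0.0852
finger_force: 0.0
```

Emit:
play_rows:
  moves:
    - [[1.2, 0.3, 0], 0, 1]
    - [[1.4, 0.3, 0], 0, 1]
    - [[1.4, 0.3, 0], 0, 1]
    - [[1.4, 0.3, 0], 0, 1]
    - [[1.4, 0.3, 0], 0, 1]

```text
clock: 20.35
position: [0.4563, 0.0209, 0.18]
tool_rot: [0.0, -0.06, 0.998, -0.0]
contact_force: [-0.6, 0.2, -0.3]
gripper_width: 0.0852
finger_force: 0.0
```

```bash
python3 - <<'E'
from h import *
plan([(.456,.021,.18),(.456,.021,.095)])
def wrist():
    d=snap('wrist'); o=d['obs'];q=o['tool_rot'];R=Ro.from_quat(np.r_[q[1:],q[0]])
    T=d['T_tool_cam']; Rc=R.as_matrix()@T[:3,:3]; tc=R.as_matrix()@T[:3,3]+o['position']
    d['rvec']=Ro.from_matrix(Rc.T).as_rotvec(); d['tvec']=-Rc.T@tc; return d
d=wrist();P=cloud(d);Z=P[...,2]
m=(Z>.068)&(Z<.09)&(abs(P[...,0]-.456)<.03)&(abs(P[...,1]-.021)<.03); q=P[m]; print(len(q),q.mean(0),(q.max(0)+q.min(0))/2,np.ptp(q,axis=0))
e=snap('scene'); 
a=cv2.resize(d['img'],(400,300)); b=cv2.resize(e['img'][90:270,180:420],(400,300))
cv2.imwrite('pics/c3.png',np.hstack([a,b])[:,:,::-1])
E
```

```text
t 20.35 p [0.4563 0.0209 0.18  ] w 0.0852 f 0.0 tilt -1.0 y-ang 0.12
[0.456 0.021 0.18 ] shift cm [0.03 0.01 0.  ] yaw -0.0 dist 0.0
[0.456 0.021 0.095] shift cm [0.  0.  8.5] yaw -0.0 dist 0.085
941 [0.4549936  0.02166434 0.07328732] [0.45581945 0.02188186 0.07210646] [0.02063654 0.02073815 0.00780837]
```

View pics/c3.png

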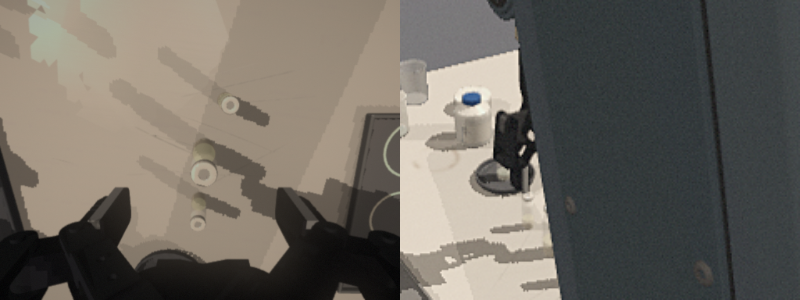

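The wrist view shows the tall vial at (204,172), centred between the fingers, with its cap at (0.455, 0.022) and its top at 0.076 m. I'll descend and grip it.

Emit:
play_rows:
  moves:
    - [[0, 0.1, 1.5], 0, 0.9]
    - [[0, 0.1, 4], 0, 0.7]
    - [[0, 0.1, 6.5], 0, 0.6]
    - [[0, 0.1, 8], 0, 0.6]
    - [[0, 0.1, 8.5], 0, 0.6]

```text
clock: 20.87
position: [0.4545, 0.0221, 0.0927]
tool_rot: [-0.002, -0.06, 0.998, 0.0]
contact_force: [0.1, 0.5, 0.4]
gripper_width: 0.0512
finger_force: 0.0
```

Emit:
play_rows:
  moves:
    - [[0, 0, 0], 0, 0.6]
    - [[0, 0, 0], 0, 0.6]
    - [[0, 0, 0], 0, 0.5]
    - [[0, 0, 0], 0, 0.4]
    - [[0, 0, 0], 0, 0.3]

```text
clock: 21.28
position: [0.4554, 0.0221, 0.0956]
tool_rot: [0.001, -0.06, 0.998, -0.0]
contact_force: [0.1, -0.3, 0.2]
gripper_width: 0.0255
finger_force: 0.0
```

Emit:
play_rows:
  moves:
    - [[0, 0, 0], 0, 0.1]
    - [[0, 0, 0], 0, 0.1]
    - [[0, 0, 0], 0, 0.1]
    - [[0, 0, 0], 0, 0.1]
    - [[0, 0, 0], 0, 0.1]

```text
clock: 21.7
position: [0.4555, 0.0221, 0.0957]
tool_rot: [0.001, -0.06, 0.998, -0.0]
contact_force: [-1.4, -0.5, 6.7]
gripper_width: 0.0215
finger_force: 58.3
```

Emit:
play_rows:
  moves:
    - [[0, 0, -1], 0, 0.1]
    - [[0, 0, -4], 0, 0.1]
    - [[0, 0, -7.5], 0, 0.1]
    - [[0, 0, -10], 0, 0.1]
    - [[0, 0, -11], 0, 0.1]

```text
clock: 22.12
position: [0.456, 0.0221, 0.2088]
tool_rot: [0.003, -0.06, 0.998, -0.0]
contact_force: [0.8, 0.1, 0.5]
gripper_width: 0.0211
finger_force: 58.7
```

```bash
python3 -c "
from h import *
plan([(.5655,.2555,.205),(.5655,.2555,.099)])"
```

```text
t 22.12 p [0.456  0.0221 0.2088] w 0.0211 f 58.7 tilt -1.0 y-ang 0.1203
[0.566 0.256 0.205] shift cm [-13.67  21.86   0.43] yaw 0.0 dist 0.258
[0.566 0.256 0.099] shift cm [ 0.   0.  10.6] yaw -0.0 dist 0.106
```

Emit:
play_rows:
  moves:
    - [[-0.6, 1, 0], 0, 0.1]
    - [[-2.1, 3.4, 0], 0, 0.1]
    - [[-4, 6.4, 0], 0, 0.1]
    - [[-5.9, 9.4, 0], 0, 0.1]
    - [[-7.8, 12.4, 0], 0, 0.1]

```text
clock: 22.53
position: [0.5177, 0.1567, 0.2036]
tool_rot: [-0.001, -0.06, 0.998, -0.0]
contact_force: [0.4, -0.0, -0.8]
gripper_width: 0.0207
finger_force: 58.7
```

Emit:
play_rows:
  moves:
    - [[-1.9, 3, 0], 0, 0.1]
    - [[-3.7, 5.9, 0], 0, 0.1]
    - [[-5, 8.1, 0], 0, 0.1]
    - [[-5.7, 9.2, 0], 0, 0.1]
    - [[-5.9, 9.45, 0], 0, 0.1]

```text
clock: 22.95
position: [0.5647, 0.258, 0.203]
tool_rot: [-0.001, -0.061, 0.998, -0.0]
contact_force: [0.5, 0.4, -0.5]
gripper_width: 0.021
finger_force: 58.7
```

Emit:
play_rows:
  moves:
    - [[0, 0, 0], 0, 0.1]
    - [[0, 0, 0], 0, 0.1]
    - [[0, 0, 0], 0, 0.1]
    - [[0, 0, 0], 0, 0.1]
    - [[0, 0, 0], 0, 0.1]

```text
clock: 23.37
position: [0.5648, 0.2548, 0.205]
tool_rot: [0.0, -0.06, 0.998, -0.0]
contact_force: [-0.6, 0.9, -0.2]
gripper_width: 0.0215
finger_force: 58.7
```

```bash
python3 -c "
from h import *
plan([(.566,.2553,.205),(.566,.2553,.0997)])"
```

```text
t 23.37 p [0.5648 0.2548 0.205 ] w 0.0215 f 58.7 tilt -1.0 y-ang 0.1193
[0.566 0.255 0.205] shift cm [-0.12  0.04  0.  ] yaw -0.001 dist 0.001
[0.566 0.255 0.1  ] shift cm [ 0.    0.   10.53] yaw -0.0 dist 0.105
```

Emit:
play_rows:
  moves:
    - [[-0.1, 0, 1.5], 0, 0.1]
    - [[-0.1, 0, 4.5], 0, 0.1]
    - [[-0.1, 0, 7.5], 0, 0.1]
    - [[-0.1, 0, 9.3], 0, 0.1]
    - [[-0.1, 0, 9.9], 0, 0.1]

```text
clock: 23.78
position: [0.5646, 0.2547, 0.103]
tool_rot: [-0.002, -0.06, 0.998, -0.001]
contact_force: [0.0, -0.5, -0.8]
gripper_width: 0.0212
finger_force: 58.7
```

Emit:
play_rows:
  moves:
    - [[0, 0, 0.2], 0, 0.1]
    - [[0, 0, 0.4], 0, 0.1]
    - [[0, 0, 0.6], 0, 0.1]
    - [[0, 0, 0.6], 0, 0.1]
    - [[0, 0, 0.6], 0, 0.1]

```text
clock: 24.2
position: [0.5662, 0.2557, 0.1008]
tool_rot: [0.001, -0.06, 0.998, 0.0]
contact_force: [-0.1, 0.1, 0.9]
gripper_width: 0.0213
finger_force: 58.7
```

Emit:
play_rows:
  moves:
    - [[0, 0, 0.1], 0, 0.1]
    - [[0, 0, 0.15], 0, 0.1]
    - [[0, 0, 0.15], 0, 0.1]
    - [[0, 0, 0.15], 0, 0.1]
    - [[0, 0, 0.15], 0, 0.1]

```text
clock: 24.62
position: [0.5663, 0.2557, 0.0997]
tool_rot: [0.001, -0.06, 0.998, 0.0]
contact_force: [-2.5, -1.1, 9.9]
gripper_width: 0.0212
finger_force: 59.6
```

Emit:
play_rows:
  moves:
    - [[0, 0, 0], 0, 0.2]
    - [[0, 0, 0], 0, 0.3]
    - [[0, 0, 0], 0, 0.4]
    - [[0, 0, 0], 0, 0.5]
    - [[0, 0, 0], 0, 0.6]

```text
clock: 25.03
position: [0.5658, 0.2555, 0.0983]
tool_rot: [-0.0, -0.06, 0.998, -0.0]
contact_force: [-1.1, -0.0, 0.4]
gripper_width: 0.051
finger_force: 0.0
```

Emit:
play_rows:
  moves:
    - [[0, 0, -0.5], 0, 0.6]
    - [[0, 0, -3], 0, 0.8]
    - [[0, 0, -7], 0, 1]
    - [[0, 0, -11], 0, 1]
    - [[0, 0, -14.5], 0, 1]

```text
clock: 25.45
position: [0.5658, 0.2555, 0.2461]
tool_rot: [0.0, -0.06, 0.998, 0.0]
contact_force: [1.0, 0.4, 1.3]
gripper_width: 0.085
finger_force: 0.0
```

```bash
python3 -c "
from h import *
plan([(.579,-.2387,.245),(.579,-.2387,.1334)])"
```

```text
t 25.45 p [0.5658 0.2555 0.2461] w 0.085 f 0.0 tilt -1.0 y-ang 0.1202
[ 0.579 -0.239  0.245] shift cm [  4.62 -49.23   0.1 ] yaw 0.0 dist 0.494
[ 0.579 -0.239  0.133] shift cm [ 0.    0.   11.16] yaw -0.0 dist 0.112
```

Emit:
play_rows:
  moves:
    - [[0.2, -2, 0], 0, 1]
    - [[0.6, -5.9, 0], 0, 1]
    - [[0.9, -9.8, 0], 0, 1]
    - [[1.3, -13.7, 0], 0, 1]
    - [[1.7, -17.6, 0], 0, 1]

```text
clock: 25.87
position: [0.5698, 0.0772, 0.2439]
tool_rot: [0.0, -0.06, 0.998, -0.0]
contact_force: [1.0, 1.1, -0.3]
gripper_width: 0.0853
finger_force: 0.0
```

Emit:
play_rows:
  moves:
    - [[0.4, -3.9, 0], 0, 1]
    - [[0.7, -7.8, 0], 0, 1]
    - [[1.1, -11.7, 0], 0, 1]
    - [[1.4, -15.6, 0], 0, 1]
    - [[1.8, -19.5, 0], 0, 1]

```text
clock: 26.28
position: [0.5754, -0.1189, 0.2439]
tool_rot: [0.0, -0.06, 0.998, -0.0]
contact_force: [0.3, 0.3, -0.1]
gripper_width: 0.0852
finger_force: 0.0
```

Emit:
play_rows:
  moves:
    - [[0.4, -3.9, 0], 0, 1]
    - [[0.7, -7.6, 0], 0, 1]
    - [[1, -10.6, 0], 0, 1]
    - [[1.1, -12.13, 0], 0, 1]
    - [[1.1, -12.13, 0], 0, 1]

```text
clock: 26.7
position: [0.579, -0.2414, 0.2435]
tool_rot: [0.0, -0.059, 0.998, -0.0]
contact_force: [0.6, -0.6, 0.0]
gripper_width: 0.0852
finger_force: 0.0
```

```bash
python3 - <<'E'
from h import *
d=snap('top');P=cloud(d)
for n,x,y,z0,z1 in(('tall in bay',.566,.2553,.06,.1),('short in pan',.628,0,.03,.07)):
    m=(P[...,2]>z0)&(P[...,2]<z1)&(np.hypot(P[...,0]-x,P[...,1]-y)<.05); q=P[m]; print(n,len(q),q.mean(0).round(4) if len(q) else '',q[:,2].max().round(4) if len(q) else '')
a=cv2.resize(d['img'][150:280,120:290],(510,390),interpolation=cv2.INTER_CUBIC); cv2.imwrite('pics/c4.png',a[:,:,::-1])
plan([(.579,-.2387,.243),(.579,-.2387,.1334)])
E
```

```text
tall in bay 59 [0.5662 0.2544 0.0767] 0.0856
short in pan 51 [ 6.276e-01 -2.000e-04  4.710e-02] 0.0547
t 26.75 p [ 0.5791 -0.2395  0.2434] w 0.0852 f 0.0 tilt -1.0 y-ang 0.1183
[ 0.579 -0.239  0.243] shift cm [-0.    0.08  0.04] yaw -0.002 dist 0.001
[ 0.579 -0.239  0.133] shift cm [ 0.    0.   10.96] yaw -0.0 dist 0.11
```

View pics/c4.png

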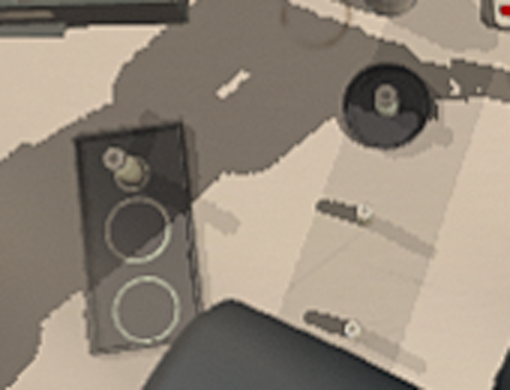

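The tall vial stands on the back ring (125,168) and the short vial in the pan (386,98), both measuring upright. Now I'll take the red bottle back.

Emit:
play_rows:
  moves:
    - [[0, 0, 2], 0, 1]
    - [[0, 0, 5], 0, 1]
    - [[0, 0, 8], 0, 1]
    - [[0, 0, 10.2], 0, 1]
    - [[0, 0, 11], 0, 1]

```text
clock: 27.17
position: [0.5782, -0.2363, 0.1302]
tool_rot: [-0.002, -0.061, 0.998, 0.001]
contact_force: [0.6, -0.2, -1.2]
gripper_width: 0.0851
finger_force: 0.0
```

Emit:
play_rows:
  moves:
    - [[0, 0, 0], 0, 1]
    - [[0, 0, 0], 0, 0.8]
    - [[0, 0, 0], 0, 0.4]
    - [[0, 0, 0], 0, 0.4]
    - [[0, 0, 0], 0, 0.4]

```text
clock: 27.58
position: [0.58, -0.2386, 0.1355]
tool_rot: [0.001, -0.06, 0.998, -0.0]
contact_force: [-1.6, 2.9, 8.3]
gripper_width: 0.0488
finger_force: 61.2
```

Emit:
play_rows:
  moves:
    - [[0, 0, 0], 0, 0.4]
    - [[0, 0, 0], 0, 0.4]
    - [[0, 0, 0], 0, 0.4]
    - [[0, 0, 0], 0, 0.4]
    - [[0, 0, 0], 0, 0.4]

```text
clock: 28.0
position: [0.58, -0.2386, 0.1355]
tool_rot: [0.001, -0.06, 0.998, -0.0]
contact_force: [-1.2, 2.7, 9.0]
gripper_width: 0.0491
finger_force: 61.2
```

Emit:
play_rows:
  moves:
    - [[0, 0, -1.5], 0, 0.4]
    - [[0, 0, -4.5], 0, 0.4]
    - [[0, 0, -8], 0, 0.4]
    - [[0, 0, -11], 0, 0.4]
    - [[0, 0, -12], 0, 0.4]

```text
clock: 28.42
position: [0.5804, -0.2392, 0.2592]
tool_rot: [0.003, -0.06, 0.998, -0.002]
contact_force: [0.4, -0.8, -2.0]
gripper_width: 0.0489
finger_force: 62.4
```

```bash
python3 -c "
from h import *
plan([(.5115,.2462,.25)])"
```

```text
t 28.42 p [ 0.5804 -0.2392  0.2592] w 0.0489 f 62.4 tilt -1.0 y-ang 0.1201
[0.511 0.246 0.25 ] shift cm [ 1.03 49.02  0.71] yaw 0.0 dist 0.49
```

Emit:
play_rows:
  moves:
    - [[0, 1, 0], 0, 0.4]
    - [[0.1, 3.5, 0], 0, 0.4]
    - [[0.1, 7, 0], 0, 0.4]
    - [[0.2, 10.5, 0], 0, 0.4]
    - [[0.3, 14, 0], 0, 0.4]

```text
clock: 28.83
position: [0.5581, -0.098, 0.2515]
tool_rot: [-0.001, -0.06, 0.998, 0.0]
contact_force: [0.6, 0.2, -0.3]
gripper_width: 0.0488
finger_force: 62.4
```

Emit:
play_rows:
  moves:
    - [[0.1, 3.6, 0], 0, 0.4]
    - [[0.1, 7.2, 0], 0, 0.4]
    - [[0.2, 10.8, 0], 0, 0.4]
    - [[0.3, 14.4, 0], 0, 0.4]
    - [[0.3, 18, 0], 0, 0.4]

```text
clock: 29.25
position: [0.5331, 0.0804, 0.2517]
tool_rot: [-0.001, -0.06, 0.998, 0.0]
contact_force: [1.0, -0.6, -0.5]
gripper_width: 0.0495
finger_force: 62.4
```

Emit:
play_rows:
  moves:
    - [[0.1, 3.6, 0], 0, 0.4]
    - [[0.2, 7.2, 0], 0, 0.4]
    - [[0.3, 10.8, 0], 0, 0.4]
    - [[0.3, 13.8, 0], 0, 0.4]
    - [[0.3, 15.5, 0], 0, 0.4]

```text
clock: 29.67
position: [0.5114, 0.2348, 0.2516]
tool_rot: [-0.001, -0.061, 0.998, -0.0]
contact_force: [0.9, -0.2, -1.6]
gripper_width: 0.0485
finger_force: 62.4
```

Emit:
play_rows:
  moves:
    - [[0, 1.2, 0], 0, 0.4]
    - [[0, 1.5, 0], 0, 0.4]
    - [[0, 1.5, 0], 0, 0.4]
    - [[0, 1.5, 0], 0, 0.4]
    - [[0, 1.5, 0], 0, 0.4]

```text
clock: 30.08
position: [0.5117, 0.2456, 0.2531]
tool_rot: [-0.0, -0.059, 0.998, -0.0]
contact_force: [-1.0, 0.3, -1.1]
gripper_width: 0.0494
finger_force: 62.4
```

Emit:
play_rows:
  moves:
    - [[0, 0, 0], 0, 0.4]
    - [[0, 0, 0], 0, 0.4]
    - [[0, 0, 0], 0, 0.4]
    - [[0, 0, 0], 0, 0.4]
    - [[0, 0, 0], 0, 0.4]

```text
clock: 30.5
position: [0.5116, 0.2465, 0.2534]
tool_rot: [0.0, -0.06, 0.998, 0.0]
contact_force: [0.5, -0.2, -0.7]
gripper_width: 0.0487
finger_force: 62.4
```

```bash
python3 -c "
from h import *
plan([(.512,.2462,.25),(.512,.2462,.1355)])"
```

```text
t 30.5 p [0.5116 0.2465 0.2534] w 0.0487 f 62.4 tilt -1.0 y-ang 0.12
[0.512 0.246 0.25 ] shift cm [-0.03 -0.04  0.34] yaw -0.0 dist 0.003
[0.512 0.246 0.136] shift cm [ 0.    0.   11.45] yaw -0.0 dist 0.114
```

Emit:
play_rows:
  moves:
    - [[0, 0, 1.5], 0, 0.4]
    - [[0, 0, 4.5], 0, 0.4]
    - [[0, 0, 8], 0, 0.4]
    - [[0, 0, 10.5], 0, 0.4]
    - [[0, 0, 11.3], 0, 0.4]

```text
clock: 30.92
position: [0.51, 0.2461, 0.1368]
tool_rot: [-0.003, -0.06, 0.998, -0.001]
contact_force: [-1.0, -0.1, -2.7]
gripper_width: 0.0485
finger_force: 62.3
```

Emit:
play_rows:
  moves:
    - [[0, 0, 0.2], 0, 0.4]
    - [[0, 0, 0.4], 0, 0.4]
    - [[0, 0, 0.55], 0, 0.4]
    - [[0, 0, 0.55], 0, 0.4]
    - [[0, 0, 0.55], 0, 0.4]

```text
clock: 31.33
position: [0.512, 0.2469, 0.136]
tool_rot: [0.001, -0.06, 0.998, 0.0]
contact_force: [-0.2, 0.6, -0.8]
gripper_width: 0.0489
finger_force: 62.3
```

Emit:
play_rows:
  moves:
    - [[0, 0, 0.1], 0, 0.4]
    - [[0, 0, 0.15], 0, 0.4]
    - [[0, 0, 0.15], 0, 0.4]
    - [[0, 0, 0.15], 0, 0.4]
    - [[0, 0, 0.15], 0, 0.4]

```text
clock: 31.75
position: [0.5124, 0.247, 0.1355]
tool_rot: [0.001, -0.06, 0.998, 0.0]
contact_force: [-3.5, -1.0, 14.5]
gripper_width: 0.0491
finger_force: 63.3
```

Emit:
play_rows:
  moves:
    - [[0, 0, 0], 0, 0.6]
    - [[0, 0, 0], 0, 0.8]
    - [[0, 0, 0], 0, 1]
    - [[0, 0, -0.1], 0, 1]
    - [[0, 0, -0.1], 0, 1]

```text
clock: 32.17
position: [0.5115, 0.2467, 0.1345]
tool_rot: [-0.0, -0.06, 0.998, -0.0]
contact_force: [-0.6, -0.5, -0.5]
gripper_width: 0.0855
finger_force: 0.0
```

Emit:
play_rows:
  moves:
    - [[0, 0, -1], 0, 1]
    - [[0, 0, -4], 0, 1]
    - [[0, 0, -7.5], 0, 1]
    - [[0, 0, -10], 0, 1]
    - [[0, 0, -11], 0, 1]

```text
clock: 32.58
position: [0.5125, 0.2471, 0.2488]
tool_rot: [0.003, -0.06, 0.998, 0.001]
contact_force: [0.0, 0.1, 0.2]
gripper_width: 0.0854
finger_force: 0.0
```

```bash
python3 -c "
from h import *
plan([(.4837,-.2527,.24)])"
```

```text
t 32.58 p [0.5125 0.2471 0.2488] w 0.0854 f 0.0 tilt -1.0 y-ang 0.1203
[ 0.484 -0.253  0.24 ] shift cm [  8.86 -49.27   0.77] yaw 0.0 dist 0.501
```

Emit:
play_rows:
  moves:
    - [[0.4, -2, 0], 0, 1]
    - [[1, -5.9, 0], 0, 1]
    - [[1.7, -9.8, 0], 0, 1]
    - [[2.4, -13.7, 0], 0, 1]
    - [[3.1, -17.6, 0], 0, 1]

```text
clock: 33.0
position: [0.5012, 0.0667, 0.2444]
tool_rot: [-0.0, -0.06, 0.998, -0.0]
contact_force: [1.3, 0.9, 0.4]
gripper_width: 0.085
finger_force: 0.0
```

Emit:
play_rows:
  moves:
    - [[0.7, -3.9, 0], 0, 1]
    - [[1.4, -7.8, 0], 0, 1]
    - [[2, -11.7, 0], 0, 1]
    - [[2.7, -15.6, 0], 0, 1]
    - [[3.4, -19.5, 0], 0, 1]

```text
clock: 33.42
position: [0.4908, -0.1313, 0.2444]
tool_rot: [-0.0, -0.06, 0.998, 0.0]
contact_force: [1.0, -0.4, -0.5]
gripper_width: 0.0853
finger_force: 0.0
```

Emit:
play_rows:
  moves:
    - [[0.7, -3.9, 0], 0, 1]
    - [[1.3, -7.6, 0], 0, 1]
    - [[2, -10.6, 0], 0, 1]
    - [[2.25, -12.17, 0], 0, 1]
    - [[2.25, -12.17, 0], 0, 1]

```text
clock: 33.83
position: [0.4832, -0.2558, 0.2442]
tool_rot: [-0.0, -0.059, 0.998, -0.0]
contact_force: [1.4, -0.1, 0.6]
gripper_width: 0.0854
finger_force: 0.0
```

Emit:
play_rows:
  moves:
    - [[0, 0, 0], 0, 1]
    - [[0, 0, 0], 0, 1]
    - [[0, 0, 0], 0, 1]
    - [[0, 0, 0], 0, 1]
    - [[0, 0, 0], 0, 1]

```text
clock: 34.25
position: [0.4839, -0.2522, 0.2445]
tool_rot: [0.0, -0.061, 0.998, 0.0]
contact_force: [0.0, 1.2, 0.3]
gripper_width: 0.0855
finger_force: 0.0
```

```bash
python3 -c "
from h import *
plan([(.4837,-.2527,.24),(.4837,-.2527,.118)])"
```

```text
t 34.25 p [ 0.4839 -0.2522  0.2445] w 0.0855 f 0.0 tilt -1.0 y-ang 0.1213
[ 0.484 -0.253  0.24 ] shift cm [ 0.03 -0.05  0.45] yaw 0.001 dist 0.005
[ 0.484 -0.253  0.118] shift cm [ 0.   0.  12.2] yaw -0.0 dist 0.122
```

Emit:
play_rows:
  moves:
    - [[0, 0, 2], 0, 1]
    - [[0, 0, 5.5], 0, 1]
    - [[0, 0, 9], 0, 1]
    - [[0, 0, 11.6], 0, 1]
    - [[0, 0, 12.5], 0, 1]

```text
clock: 34.67
position: [0.4825, -0.2517, 0.116]
tool_rot: [-0.002, -0.06, 0.998, 0.002]
contact_force: [-0.1, 0.2, -0.4]
gripper_width: 0.0851
finger_force: 0.0
```

Emit:
play_rows:
  moves:
    - [[0, 0, 0], 0, 1]
    - [[0, 0, 0], 0, 0.8]
    - [[0, 0, 0], 0, 0.3]
    - [[0, 0, 0], 0, 0.3]
    - [[0, 0, 0], 0, 0.3]

```text
clock: 35.08
position: [0.4845, -0.2532, 0.1212]
tool_rot: [0.001, -0.06, 0.998, -0.001]
contact_force: [-0.7, 2.9, 9.1]
gripper_width: 0.0441
finger_force: 59.6
```

Emit:
play_rows:
  moves:
    - [[0, 0, 0], 0, 0.3]
    - [[0, 0, 0], 0, 0.3]
    - [[0, 0, 0], 0, 0.3]
    - [[0, 0, 0], 0, 0.3]
    - [[0, 0, 0], 0, 0.3]

```text
clock: 35.5
position: [0.4845, -0.2532, 0.1212]
tool_rot: [0.001, -0.06, 0.998, -0.001]
contact_force: [-0.7, 3.1, 10.5]
gripper_width: 0.0437
finger_force: 59.9
```

Emit:
play_rows:
  moves:
    - [[0, 0, -1.5], 0, 0.3]
    - [[0, 0, -4.5], 0, 0.3]
    - [[0, 0, -8], 0, 0.3]
    - [[0, 0, -11], 0, 0.3]
    - [[0, 0, -12.5], 0, 0.3]

```text
clock: 35.92
position: [0.4845, -0.2535, 0.2491]
tool_rot: [0.002, -0.06, 0.998, -0.002]
contact_force: [0.3, 0.1, -0.5]
gripper_width: 0.0438
finger_force: 61.5
```

```bash
python3 -c "
from h import *
plan([(.4311,.242,.245)])"
```

```text
t 35.92 p [ 0.4845 -0.2535  0.2491] w 0.0438 f 61.5 tilt -1.0 y-ang 0.1202
[0.431 0.242 0.245] shift cm [-0.64 49.83  0.23] yaw 0.0 dist 0.498
```

Floor contact for the amber bottle is now at TCP z ≈ 0.1212.

Emit:
play_rows:
  moves:
    - [[0, 1, 0], 0, 0.3]
    - [[-0.1, 3.5, 0], 0, 0.3]
    - [[-0.1, 7, 0], 0, 0.3]
    - [[-0.2, 10.5, 0], 0, 0.3]
    - [[-0.2, 14, 0], 0, 0.3]

```text
clock: 36.33
position: [0.468, -0.1119, 0.2439]
tool_rot: [-0.0, -0.06, 0.998, 0.0]
contact_force: [0.3, 0.2, -1.7]
gripper_width: 0.0439
finger_force: 61.5
```

Emit:
play_rows:
  moves:
    - [[0, 3.6, 0], 0, 0.3]
    - [[-0.1, 7.2, 0], 0, 0.3]
    - [[-0.1, 10.8, 0], 0, 0.3]
    - [[-0.2, 14.4, 0], 0, 0.3]
    - [[-0.2, 18, 0], 0, 0.3]

```text
clock: 36.75
position: [0.4482, 0.0672, 0.244]
tool_rot: [-0.0, -0.06, 0.998, 0.0]
contact_force: [1.0, 0.3, -1.7]
gripper_width: 0.044
finger_force: 61.5
```

Emit:
play_rows:
  moves:
    - [[0, 3.6, 0], 0, 0.3]
    - [[-0.1, 7.2, 0], 0, 0.3]
    - [[-0.2, 10.8, 0], 0, 0.3]
    - [[-0.2, 13.8, 0], 0, 0.3]
    - [[-0.2, 15.5, 0], 0, 0.3]

```text
clock: 37.17
position: [0.4313, 0.2221, 0.2439]
tool_rot: [-0.0, -0.061, 0.998, 0.0]
contact_force: [-0.1, 0.2, -0.5]
gripper_width: 0.0442
finger_force: 61.5
```

Emit:
play_rows:
  moves:
    - [[0, 1.7, 0], 0, 0.3]
    - [[0, 2.3, 0], 0, 0.3]
    - [[0, 2.3, 0], 0, 0.3]
    - [[0, 2.3, 0], 0, 0.3]
    - [[0, 2.3, 0], 0, 0.3]

```text
clock: 37.58
position: [0.4299, 0.2413, 0.2442]
tool_rot: [-0.0, -0.06, 0.998, -0.0]
contact_force: [-0.1, -0.2, -0.6]
gripper_width: 0.0439
finger_force: 61.5
```

Emit:
play_rows:
  moves:
    - [[0, 0, 0], 0, 0.3]
    - [[0, 0, 0], 0, 0.3]
    - [[0, 0, 0], 0, 0.3]
    - [[0, 0, 0], 0, 0.3]
    - [[0, 0, 0], 0, 0.3]

```text
clock: 38.0
position: [0.4301, 0.242, 0.2444]
tool_rot: [-0.0, -0.06, 0.998, 0.0]
contact_force: [0.5, -0.2, -0.9]
gripper_width: 0.0438
finger_force: 61.5
```

```bash
python3 -c "
from h import *
plan([(.4314,.2416,.24),(.4314,.2416,.1212)])"
```

```text
t 38.0 p [0.4301 0.242  0.2444] w 0.0438 f 61.5 tilt -1.0 y-ang 0.1199
[0.431 0.242 0.24 ] shift cm [-0.13 -0.06  0.44] yaw -0.0 dist 0.005
[0.431 0.242 0.121] shift cm [ 0.    0.   11.88] yaw -0.0 dist 0.119
```

Emit:
play_rows:
  moves:
    - [[-0.1, 0, 1.5], 0, 0.3]
    - [[-0.1, 0, 4.5], 0, 0.3]
    - [[-0.1, 0, 8], 0, 0.3]
    - [[-0.1, 0, 10.8], 0, 0.3]
    - [[-0.1, 0, 11.8], 0, 0.3]

```text
clock: 38.42
position: [0.4296, 0.2416, 0.1232]
tool_rot: [-0.002, -0.06, 0.998, -0.001]
contact_force: [-0.9, 0.2, -1.5]
gripper_width: 0.0438
finger_force: 61.4
```

Emit:
play_rows:
  moves:
    - [[0, 0, 0.2], 0, 0.3]
    - [[0, 0, 0.4], 0, 0.3]
    - [[0, 0, 0.6], 0, 0.3]
    - [[0, 0, 0.6], 0, 0.3]
    - [[0, 0, 0.6], 0, 0.3]

```text
clock: 38.83
position: [0.4315, 0.2425, 0.1215]
tool_rot: [0.001, -0.06, 0.998, 0.0]
contact_force: [0.2, 0.4, 0.1]
gripper_width: 0.0442
finger_force: 61.5
```

Once the bottle is released, I'll rise and swing back to the right for a clear view.

Emit:
play_rows:
  moves:
    - [[0, 0, 0.1], 0, 0.3]
    - [[0, 0, 0.15], 0, 0.3]
    - [[0, 0, 0.15], 0, 0.3]
    - [[0, 0, 0.15], 0, 0.3]
    - [[0, 0, 0.15], 0, 0.3]

```text
clock: 39.25
position: [0.4319, 0.2427, 0.1212]
tool_rot: [0.002, -0.06, 0.998, 0.0]
contact_force: [-4.1, -2.1, 22.1]
gripper_width: 0.0438
finger_force: 63.6
```

Emit:
play_rows:
  moves:
    - [[0, 0, 0], 0, 0.6]
    - [[0, 0, 0], 0, 0.8]
    - [[0, 0, 0], 0, 1]
    - [[0, 0, -0.1], 0, 1]
    - [[0, 0, -0.1], 0, 1]

```text
clock: 39.67
position: [0.431, 0.2423, 0.12]
tool_rot: [0.0, -0.06, 0.998, 0.0]
contact_force: [-0.3, -0.4, 0.1]
gripper_width: 0.085
finger_force: 0.0
```

Emit:
play_rows:
  moves:
    - [[0, 0, -1], 0, 1]
    - [[0, 0, -4], 0, 1]
    - [[0, 0, -8], 0, 1]
    - [[0, 0, -12], 0, 1]
    - [[0, 0, -14], 0, 1]

```text
clock: 40.08
position: [0.4317, 0.2426, 0.2649]
tool_rot: [0.002, -0.06, 0.998, 0.001]
contact_force: [0.0, -1.0, 0.2]
gripper_width: 0.0856
finger_force: 0.0
```

Emit:
play_rows:
  moves:
    - [[0, -2, 0], 0, 1]
    - [[0, -5.9, 0], 0, 1]
    - [[0, -9.8, 0], 0, 1]
    - [[0, -13.7, 0], 0, 1]
    - [[0, -17, 0], 0, 1]

```text
clock: 40.5
position: [0.4512, 0.0715, 0.2607]
tool_rot: [0.0, -0.06, 0.998, -0.0]
contact_force: [0.3, 0.1, -0.3]
gripper_width: 0.0853
finger_force: 0.0
```

Emit:
play_rows:
  moves:
    - [[0, -3, 0], 0, 1]
    - [[0, -6.5, 0], 0, 1]
    - [[0, -10, 0], 0, 1]
    - [[0, -12, 0], 0, 1]
    - [[0, -13, 0], 0, 1]

```text
clock: 40.92
position: [0.467, -0.0578, 0.2605]
tool_rot: [0.0, -0.059, 0.998, -0.0]
contact_force: [-1.1, 0.3, 0.7]
gripper_width: 0.0856
finger_force: 0.0
```

```bash
python3 - <<'E'
from h import *
import pickle
plan([])
d=snap('top');P=cloud(d); P0=cloud(pickle.load(open('top0.pkl','rb')))
def c(P,x,y,z0,z1,rad=.035):
    m=(P[...,2]>z0)&(P[...,2]<z1)&(np.hypot(P[...,0]-x,P[...,1]-y)<rad); q=P[m]; return (len(q),q.mean(0).round(4)) if len(q) else 0
for n,x,y,a,b in(('red',.5125,.247,.115,.14),('amber',.431,.242,.1,.125),('jar',.75,-.009,.07,.1),('timer',.735,-.143,.012,.03)): print(n,c(P0,x,y,a,b),c(P,x,y,a,b))
for n,x,y,a,b in(('tall',.566,.2553,.06,.1),('short',.628,0,.03,.07)): print(n,c(P,x,y,a,b))
save(d,'pics/end.png',(120,120,290,280),3.6)
E
```

```text
t 40.92 p [ 0.467  -0.0578  0.2605] w 0.0856 f 0.0 tilt -1.0 y-ang 0.1179
red (82, array([0.513 , 0.2471, 0.1244])) (82, array([0.5135, 0.2479, 0.1242]))
amber (66, array([0.4309, 0.2428, 0.1092])) (63, array([0.431 , 0.2446, 0.1098]))
jar (92, array([ 0.749 , -0.0072,  0.0798])) (91, array([ 0.7489, -0.0082,  0.0798]))
timer (371, array([ 0.7348, -0.1433,  0.017 ])) (370, array([ 0.735 , -0.1428,  0.0172]))
tall (72, array([0.5616, 0.2537, 0.0794]))
short (35, array([0.6294, 0.0015, 0.0485]))
```

View pics/end.png

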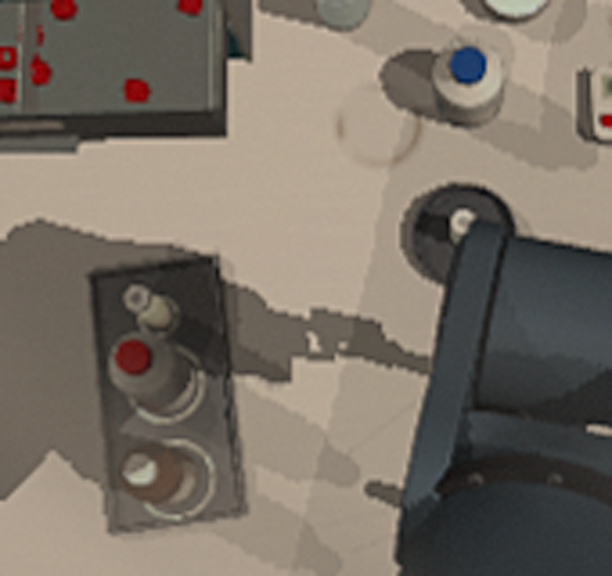

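The final view shows both bottles back on their rings: red at (133,357) and amber at (140,468), each within about 2 mm of where it started. The tall vial is on the back ring at (138,297), the short vial is in the pan at (463,222), and the jar and timer have not moved.

```bash
python3 -c "
from station import r
print(r.sign_off())"
```

```text
the job is handed in; nothing more can be done
None
```

The job is handed in at about 41 s of the 136 s allowed, though no verdict came back: the tall vial stands on the back ring, the short vial in the pan, both bottles within about 2 mm of where they started, and the jar and timer unmoved.

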